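# Swing out and bolt the bench rail, then hang the fittings cups on it

## Task

Clear the bench for carving: draw the barrel bolt on the folded-back rail right back, swing the rail toward you until it comes up against its stop, and push the bolt fully home in the staple there so that the rail is locked. Only once it is bolted, hang every hook-topped cup standing on the bench on the rail, and slide them along so that each hangs freely and still beyond the black ring, on the outer part of the rail. Never tip a cup over, and leave the other tools and jars standing where they are.

Things in the scene. Friction and masses are not known exactly. Their poses are not given: they have to be found in the camera images.
- swing (a joint): hinge of the swing-out rail about its upright post (rad): 0 = parked, swung away to the far side of the bench; 0.85 = fully out, against its stop (a hard end). Growing values turn it clockwise seen from above, about pivot. It stays where it is left; about 1 N at the beam moves it. While the bolt is in a staple the arm is locked.
- bolt (a joint): slide of the barrel bolt lying on top of the arm's wooden beam (m): 0 = fully drawn (away from the post), 0.040 = fully home, its round nose through a staple. It moves along the arm; growing = toward the post. Friction 2 N, stays where left, hard stop at both ends. From about 0.025 its nose is in a staple's way, so draw it well back before swinging.
- pivot (a point): hinge axis, on top of the steel post's round head (124 across), 236 above the bench. Two steel staples (keepers, 13 wide inside, 23 high, 50 from the axis) stand on the head: one faces the parked arm, the other the arm when fully out. Turns with the arm: x axis points outward along the arm, z up.
- bolt_knob (a point): centre of the top of the bolt's upright finger pin: steel, round, 14 across, its top 47 above the beam's top face, graspable down to 22 above it (bolt guides on its post side are 18 high). Moves with the bolt: 163 from the hinge axis when drawn, 123 when home. x axis: outward along the arm.
- beam_grip (a point): top face of the arm's wooden beam near its outer end, on its centre line, 196 from the hinge axis: a place to hold the arm. The beam is 30 wide and 36 deep, its top 236 above the bench, bare from 178 to 215 from the axis; beyond it the round rail begins. x axis: outward along the arm.
- ring (a point): black ring mark (6 wide, flush) on the steel rail, taken at the rail's axis, 240 from the hinge axis. Rail: round, 12 across, level, axis 218 above the bench, from the beam's end (215 from the hinge axis) to the end flange (28 across) at 486. Turns with the arm: x axis outward along the rail, z up.
- cup0: hanging cup of fittings, absent in some starts: aluminium cup 56 across, 58 tall, with a steel strap hook standing on a bar across its mouth (top of bar 62 high) and a wooden grip, 16 x 16, square to x and y, from 130 to 162 high on the cup's axis. Origin: centre of its underside, z up. 0.2 to 0.34 kg, nearly all in the cup; it hangs plumb.
- cup0_hook (a point): on the cup's axis 120 above its underside, where the rail's axis lies when it hangs; cup's axes. Hook strap 16 wide along y, 4 thick: shank at x = +13 up to 126; roof a shallow inverted V; short tip at x = -13, from 96 to 126; 22 clear inside. The rail (along y) goes in sideways from the -x side, through the gap 62 to 96 high; then lower the cup.
- cup1: another hanging cup, the same as cup0 but for its contents; absent in some starts
- cup1_hook (a point): the same point of this cup's hook
- cup2: another hanging cup, the same as cup0 but for its contents; absent in some starts
- cup2_hook (a point): the same point of this cup's hook
- cup3: another hanging cup, the same as cup0 but for its contents; absent in some starts
- cup3_hook (a point): the same point of this cup's hook
- clamp: bystander, not part of the job: spool clamp, two round wooden discs 34 on an upright screw, 90 tall. Leave it alone.
- jar: bystander, not part of the job: amber glass jar with a steel lid, 54 across, 75 tall. Leave it alone.
- glue: bystander, not part of the job: white glue bottle with an orange cap, 44 across, 115 tall. Leave it alone.
- plane: bystander, not part of the job: small brass finger plane, 62 x 24 x 28. Leave it alone.
- scroll: bystander, not part of the job: carved violin scroll lying on the bench, 170 x 42 x 52. Leave it alone.
- gouge: bystander, not part of the job: gouge with a wooden handle, lying, about 220 long. Leave it alone.
- mallet: bystander, not part of the job: wooden mallet, lying, head 60 x 90. Leave it alone.

How it is judged:
By the outcome, as a careful person would: the job done as asked, in the order asked, and still so for the second after the job is handed in, with the robot touching nothing.
Of cup0, cup1, cup2, cup3 only 3 to 4 are there at a start; the rules pass over those that are not, and their reading is None.
At some moment in a run one of cup0, cup1, cup2, cup3 may be knocked a few centimetres aside while the robot is not near it.
It also fails if it takes over 200 s, if anything falls off the work surface, if the arm or the gripper's body presses on something with over 40 N, if the wrist force passes 120 N, or if a joint passes its speed limit or range.

## Robot

A 6-joint arm with a two-finger parallel gripper is mounted at the origin on the work surface. World frame = base frame: x ahead of the robot, y to its left, z up, the work surface at z = 0. Lengths are in mm, angles in rad, forces in N, time in s.
With the tool pointing down it reaches from about 350 to 775 mm from the base axis. Payload 7.3 kg.
Tool frame: the origin (TCP) lies midway between the tips of the shut fingers; the grasp point (between the pads) lies 19 mm behind it; z points along the fingers, y is the direction in which the jaws open and shut (so a half turn about z gives the same grasp; the last joint's range is limited). The gripper opens to 92 mm and grips with 3 to 60 N. Pads are 19 mm wide; open, the fingers measure 130 mm over their backs; the gripper's body (75 mm by 190 mm) begins 47 mm behind the grasp point.
Start: joints at [1.081, 0.342, 1.524, -0, 1.275, -0.146], TCP at [176.946, 494.302, 226.741] pointing down, gripper open.
Joint ranges: [-2.53, 2.53], [-0.77, 2.02], [0.04, 2.7], [-1, 4.14], [0.28, 2.66], [-3.11, 3.11]. Speed limits (rad/s): [2.57, 2.57, 3.14, 3.14, 3.14, 3.14].

## Interface

Orientations are given as [roll, pitch, yaw] about the fixed x, y, z axes, in that order (R = Rz(yaw) Ry(pitch) Rx(roll)).
In Python, from plant import readout, optics, job gives the robot as it stands.
- The arm moves only by the tool drive_tool, never from a script. Its argument "series" is a list of rows, each a list of 4 numbers: the shift along the world's x, y, z in mm, then the turn about the world's z in degrees. A call has 1 to 12 rows; each row shifts and turns the commanded pose from where the row before left it; what a row does not reach is not made up. A row lasts 1/10 s, in which the tool goes at most 50 mm and 8.59 degrees, less where a joint would pass 70% of its speed; a pose out of reach is approached as far as the arm can. A call with a gripper value outside its range is refused whole. "hand" is the closure, from 0 (fully open) to 1 (shut), set as the call begins (left out, the last holds). The fingers move at their own pace and stop on an object; the grip force is fixed at half the most. Time passes only in rows, so rows that do not move let the fingers close. It gives the time, the measured TCP pose, the force and the opening at its end, in the units of the state.
- readout.get_obs(): the state, without advancing time (a new reading comes with each control period).
- optics.capture(name): name is "scene" or "side" or "wrist"; returns a dict with "image" (400x640x3 uint8, blue, green, red), "depth" (400x640 float32, mm along the optical axis (not along the pixel's ray), 0 where there is no reading), "vfov" (degrees; the focal length in pixels is half the picture's height over the tangent of half this angle, whatever the lens; pixels are square), "cx", "cy" (the principal point, pixels), "eye" and "rotation" of the camera in the world. Camera axes: x right, y down, z forward; pixel columns grow to the right and rows downward; lengths in mm; the calibration is good to about 2 mm. A picture is of the moment at which its call begins.
- job.close_job(): hands the job in, once; it reports no verdict.
The state is a dict: "time": time; "joint_positions": joint angles; "dq": joint speeds; "tau": joint torques, N m; "tool_pos": TCP position; "tcp_rot": TCP orientation; "contact_force": force on the tool from outside, world axes, zero at the start; "moment": the same for the moment, N m; "grip_width": finger opening in mm.
Only numpy, scipy, OpenCV 4.12 (cv2) and the standard library are available. Lean on these libraries where they do the work, as an engineer would, in place of code of your own. Each camera call takes 0.05 s, during which the arm holds its last target.

## Working session

There is one attempt and no reset: what is moved stays moved. The work goes in short steps, Python scripts to look and compute and a tool call to move; the robot and the scene stay as the last step left them, time stands still between calls to the robot, and variables do not carry over. Pictures are saved under pics/ and viewed, and the job is handed in when it is done.

Besides the shell and the picture viewer there is one more tool, called after ">>>" as name(argument=value, ...), one argument or row to a line, values as JSON. drive_tool: Moves the arm, as the interface text tells. Its arguments: {"type":"object","properties":{"series":{"type":"array"},"hand":{"type":"number"}},"required":["series"]}

```bash
ls; mkdir -p pics; cat > h.py <<'E'
import numpy as np, cv2
from plant import readout, optics, job
def cap(n,save=None):
    c=optics.capture(n)
    c['f']=200/np.tan(np.radians(c['vfov'])/2)
    c['R']=np.array(c['rotation']).reshape(3,3); c['e']=np.array(c['eye'])
    if save: cv2.imwrite('pics/'+save+'.png',c['image'])
    return c
def cloud(c):
    v,u=np.mgrid[0:400,0:640]; d=c['depth']
    P=np.stack([(u-c['cx'])/c['f']*d,(v-c['cy'])/c['f']*d,d],-1)
    W=P@c['R'].T+c['e']; W[d<=0]=np.nan
    return W
def ray(c,u,v,z):
    r=c['R']@np.array([(u-c['cx'])/c['f'],(v-c['cy'])/c['f'],1]); 
    return c['e']+r*(z-c['e'][2])/r[2]
def proj(c,p):
    q=c['R'].T@(np.array(p)-c['e']); return q[0]/q[2]*c['f']+c['cx'],q[1]/q[2]*c['f']+c['cy']
E
python3 - <<'E'
from h import *
o=readout.get_obs(); print(o)
for n in ['scene','side','wrist']:
    c=cap(n,n+'0'); print(n,c['e'],c['R'].round(3).tolist(),c['vfov'],c['cx'],c['cy'])
E
```

```text
pics
{'time': 0.0, 'joint_positions': array([ 1.08101301e+00,  3.42706676e-01,  1.52501141e+00,  2.52812908e-05,
        1.27538022e+00, -1.46011728e-01]), 'dq': array([ 0.0009159 ,  0.00024485, -0.00093076, -0.00200276,  0.00148702,
        0.00017626]), 'tau': array([-2.57998554e-04, -4.31251216e+01, -2.44212878e+01,  7.19343591e-02,
        5.59485366e-02, -1.47215346e-04]), 'tool_pos': array([176.73445008, 493.93534916, 226.05524231]), 'tcp_rot': array([-3.14010655e+00, -2.42979424e-04,  2.79781350e+00]), 'contact_force': array([-0.37544939, -0.43270961,  0.08194264]), 'moment': array([-0.03709568,  0.01019982,  0.00546951]), 'grip_width': 91.62991801070396}Traceback (most recent call last):
  File "<stdin>", line 4, in <module>
  File "h.py", line 6, in cap
    c['R']=np.array(c['rotation']).reshape(3,3); c['e']=np.array(c['eye'])
           ~~~~~~~~~~~~~~~~~~~~~~~~~~~~~~~^^^^^
ValueError: cannot reshape array of size 3 into shape (3,3)
```

```bash
sed -i "s/c\['R'\]=.*reshape(3,3);/c['R']=Rot.from_euler('xyz',c['rotation']).as_matrix();/; 1a from scipy.spatial.transform import Rotation as Rot" h.py
python3 - <<'E'
from h import *
for n in ['scene','side','wrist']:
    c=cap(n,n+'0'); print(n,c['e'],c['R'].round(3).tolist(),c['vfov'],c['cx'],c['cy'])
    W=cloud(c); print(np.nanmedian(W[...,2]))
E
```

```text
scene [1132.64901534 -194.72636301  876.03491921] [[0.275, 0.696, -0.664], [0.962, -0.2, 0.188], [-0.003, -0.69, -0.724]] 53.259016934733374 327.82027283948577 196.94807098898454
2.2164827880246776
side [ 224.42223732 1072.05549877 1028.69672852] [[-0.963, -0.164, 0.215], [-0.27, 0.586, -0.764], [-0.001, -0.793, -0.609]] 43.43872789777162 318.14803952966275 194.5102383845519
10.028708746861412
wrist [102.97532502 520.55401677 383.45189706] [[0.336, 0.901, 0.274], [0.942, -0.322, -0.099], [-0.001, 0.291, -0.957]] 65.49090614345579 323.4065413315227 201.3602941331354
0.35892804406154255
```

View pics/scene0.png

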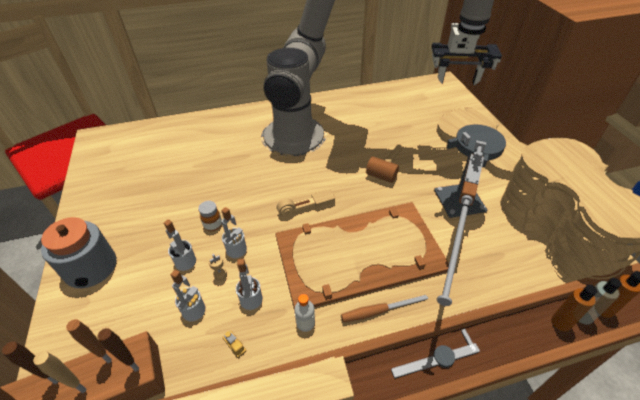

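View pics/side0.png

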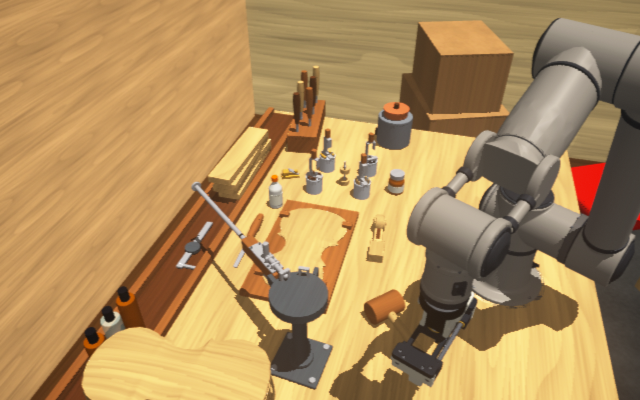

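View pics/wrist0.png

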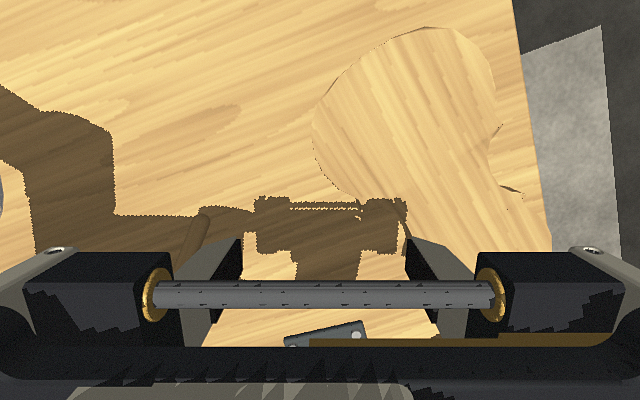

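```bash

python3 - <<'E'
from h import *
c=cap('scene'); W=cloud(c)
im=c['image']
cv2.imwrite('pics/z1.png',cv2.resize(im[110:310,400:540],None,fx=4,fy=4,interpolation=cv2.INTER_CUBIC)[:600])
cv2.imwrite('pics/z2.png',cv2.resize(im[190:340,140:290],None,fx=4,fy=4,interpolation=cv2.INTER_CUBIC))
# head: ellipse by height 236
m=(abs(W[...,2]-236)<4)
ys,xs=np.nonzero(m); print(len(ys))
P=W[m]; 
lab=cv2.connectedComponentsWithStats(m.astype(np.uint8))
for i,s in enumerate(lab[2]):
    if s[4]>15 and i: 
        q=W[lab[1]==i]; print(s,lab[3][i],q.mean(0),q.min(0),q.max(0))
s=cap('side'); cv2.imwrite('pics/z3.png',cv2.resize(s['image'][170:340,180:340],None,fx=3.5,fy=3.5,interpolation=cv2.INTER_CUBIC))
E
```

```text
1963
[530   0 110  27 235] [580.81702128  17.0893617 ] [-109.91181132 1175.75423402  236.1216046 ] [-315.60095451 1090.37268582  232.05362907] [ -47.78161462 1406.27388369  239.99370466]
[309  42  16  31  52] [316.15384615  57.53846154] [-82.98889037 110.84758584 235.54627282] [-177.75962606   65.00926115  232.13942797] [ -0.28425786 163.91078264 239.54456196]
[263  75  46  19 129] [286.0620155   87.86821705] [ 76.1139179  -24.6922161  235.97816933] [ 26.76658366 -89.89386795 232.00445556] [100.21187631  55.23343331 239.79312738]
[ 448  124   58   38 1061] [480.87087653 138.7464656 ] [455.85544612 405.62934206 236.65987051] [389.0343954  322.93778561 232.14198584] [536.31435127 468.30878579 239.97769695]
[461 162  20  34 302] [470.30463576 181.87748344] [591.02559398 297.99391052 237.42616928] [531.62418338 264.35787018 232.14425071] [629.21707087 340.77960584 239.99404251]
[ 72 320   6   7  18] [ 74.5        323.05555556] [ 709.61739127 -527.4287172   232.75430473] [ 703.48391284 -531.618994    232.02410871] [ 716.08336606 -523.02252023  234.23329485]
[101 331   6   6  17] [103.29411765 333.35294118] [ 743.0536385  -477.96955139  232.96766109] [ 739.37187614 -482.16066516  232.03918371] [ 748.16672759 -473.89474735  234.39690068]
[  4 344  10   8  29] [  8.96551724 346.89655172] [ 724.89027411 -625.01478667  232.75512031] [ 718.64530507 -634.19650571  232.0462963 ] [ 731.15650193 -617.1956246   233.89386058]
[ 37 353   7   6  19] [ 40.31578947 355.57894737] [ 754.78974048 -572.51452539  232.68335638] [ 750.63041376 -578.20050535  232.00506183] [ 759.54962558 -567.85805598  234.3149389 ]
```

View pics/z1.png

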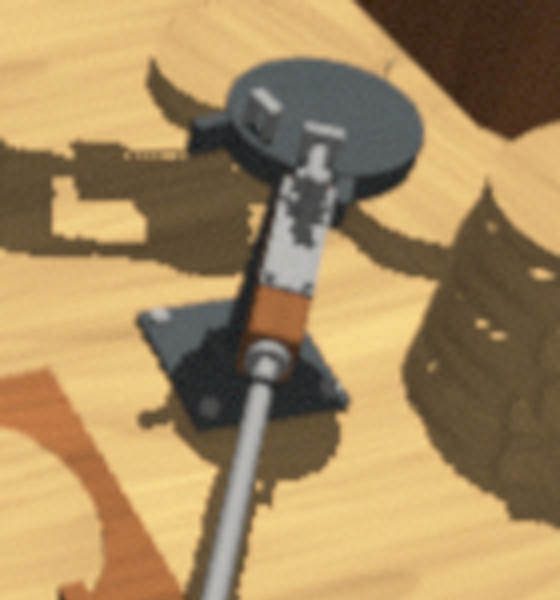

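View pics/z2.png

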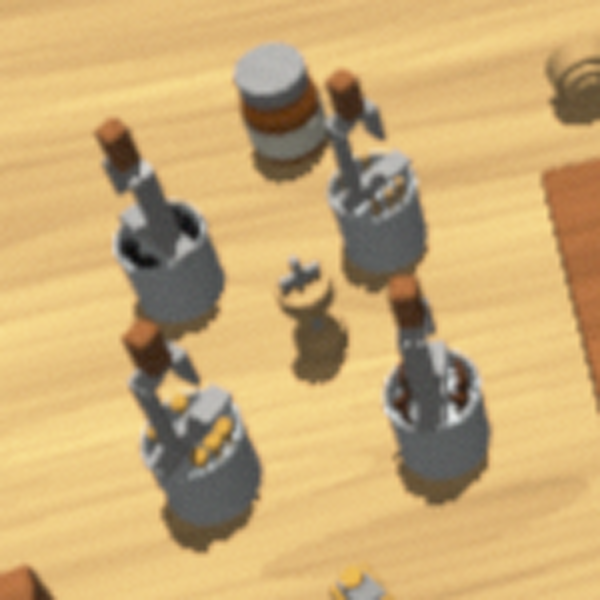

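View pics/z3.png

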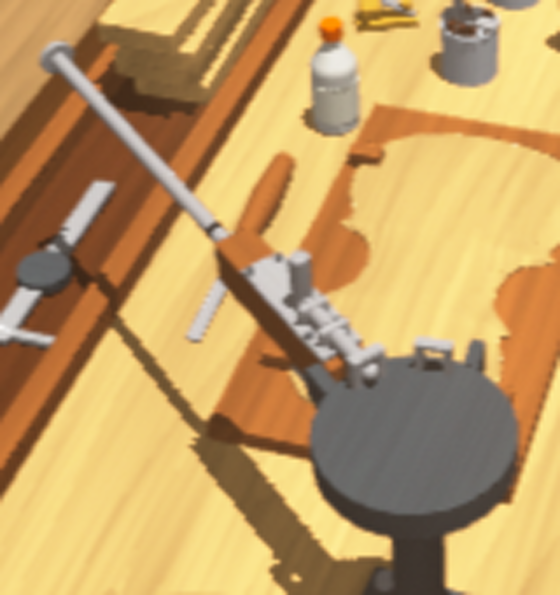

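```bash

python3 - <<'E'
from h import *
from scipy.optimize import least_squares
for n in ['scene','side']:
    c=cap(n); W=cloud(c)
    Z=W[...,2]
    m=(abs(Z-236)<4)&(np.hypot(W[...,0]-455,W[...,1]-405)<75)
    # dark grey only
    hsv=cv2.cvtColor(c['image'],cv2.COLOR_BGR2HSV)
    m&=(hsv[...,2]<130)&(hsv[...,1]<110)
    m=cv2.morphologyEx(m.astype(np.uint8),cv2.MORPH_OPEN,np.ones((3,3)))
    ct=max(cv2.findContours(m,0,1)[0],key=cv2.contourArea)
    h=cv2.convexHull(ct)[:,0]
    q=np.array([ray(c,u,v,236)[:2] for u,v in h])
    r=least_squares(lambda p:np.hypot(q[:,0]-p[0],q[:,1]-p[1])-p[2],[455,405,62],loss='soft_l1',f_scale=1.5)
    print(n,cv2.contourArea(ct),r.x,np.median(abs(r.fun)),np.median(W[m>0],0))
    # rail points from cloud 
    k=(abs(Z-222)<8)&(hsv[...,1]<60)&(W[...,0]>600)&(W[...,0]<850)&(W[...,1]>50)&(W[...,1]<330)
    P=W[k]; print(len(P),P[:,2].mean())
    d=P-np.median(P,0); 
    l=cv2.fitLine(P[:,:2].astype(np.float32),cv2.DIST_HUBER,0,.01,.01).ravel(); print('line',l,np.degrees(np.arctan2(l[1],l[0])), P[:,:2].min(0),P[:,:2].max(0))
    # tall stuff near beam
    k=(Z>262)&(Z<300)&(np.hypot(W[...,0]-550,W[...,1]-320)<90)
    if k.sum(): print('knob',k.sum(),W[k].mean(0),W[k].max(0),np.argwhere(k).mean(0))
E
```

```text
scene 958.5 [455.7257661  404.03138519  62.03107159] 1.1540888868821213 [456.2382401  410.25909198 236.75133357]
703 223.46872489163144
line [ 7.9061568e-01 -6.1231273e-01  7.4119928e+02  1.8242697e+02] -37.756916 [615.16841076  96.59561864] [847.69142275 287.38256051]
knob 63 [552.74158352 328.32727968 275.34134276] [558.15897899 337.54336158 284.88385443] [156.17460317 477.82539683]
side 2015.5 [453.25626066 412.09340043  61.5538553 ] 0.6450591375288255 [451.55408051 415.43439917 236.30920455]
326 223.02783443433168
line [ 7.8700316e-01 -6.1694896e-01  7.3559357e+02  1.9220134e+02] -38.09367 [631.30003154  98.91777422] [848.28437641 273.20653969]
knob 63 [547.97714749 338.17944349 275.74000031] [557.21403156 383.17920963 285.38863163] [247.19047619 266.0952381 ]
```

>>> drive_tool(
  series=[
    [0, 0, 40, 0],
    [40, -20, 30, -2],
    [45, -20, 30, -2],
    [45, -20, 10, -2],
    [45, -20, 0, -2],
    [45, -20, 0, -2],
    [45, -20, 0, -2],
    [45, -20, 0, -2],
    [40, -20, 0, -2],
    [20, -5, 0, -2],
    [0, 0, 0, 0],
    [0, 0, 0, 0],
  ],
  hand=0,
)

```text
time: 1.6
tool_pos: [537.7, 333.5, 330.0]
tcp_rot: [-3.141, -0.001, 2.484]
contact_force: [-0.3, 0.7, 0.6]
grip_width: 91.7
```

```bash

python3 - <<'E'
from h import *
c=cap('wrist','w1'); W=cloud(c); Z=W[...,2]
print(c['e'],readout.get_obs()['tool_pos'],readout.get_obs()['tcp_rot'])
hsv=cv2.cvtColor(c['image'],cv2.COLOR_BGR2HSV)
k=(Z>270)&(Z<290)&(np.hypot(W[...,0]-550,W[...,1]-332)<40)
print('knob',k.sum(),np.median(W[k],0),np.argwhere(k).mean(0))
m=(abs(Z-236)<5)&(np.hypot(W[...,0]-455,W[...,1]-408)<80)
print(m.sum(),W[m].min(0),W[m].max(0))
from h import *
c2=cap('side');W=cloud(c2);Z=W[...,2]
k=(Z>268)&(Z<290)&(np.hypot(W[...,0]-550,W[...,1]-332)<25)
print('side knob',k.sum(),np.median(W[k],0),np.argwhere(k).mean(0))
c2=cap('scene');W=cloud(c2);Z=W[...,2]
k=(Z>268)&(Z<290)&(np.hypot(W[...,0]-550,W[...,1]-332)<25)
print('scene knob',k.sum(),np.median(W[k],0),np.argwhere(k).mean(0))
E
```

```text
[475.83122512 381.48465011 487.32889478] [537.1097081  333.90910845 330.47269733] [-3.14133295e+00 -6.44030952e-04  2.48474723e+00]
knob 343 [550.10745995 333.05387599 281.48572216] [235.6180758  333.67055394]
19900 [394.67285732 329.24578491 231.04096371] [529.86595818 469.64564178 240.9067531 ]
side knob 50 [550.01432209 336.95800765 279.55334532] [245.48 265.48]
scene knob 48 [552.44678251 328.31030497 279.46604481] [155.1875 478.1875]
```

View pics/w1.png

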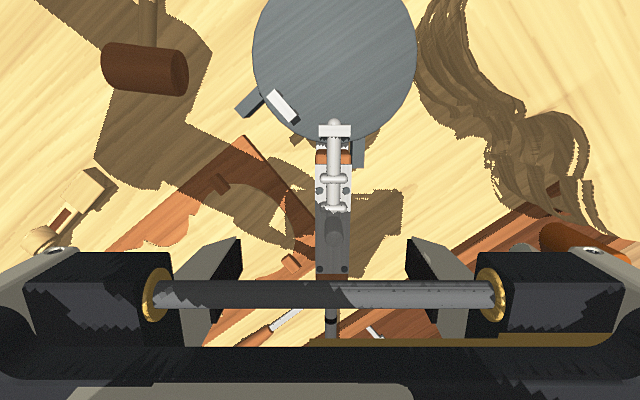

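```bash

python3 - <<'E'
from h import *
from scipy.optimize import least_squares
c=cap('wrist'); W=cloud(c); Z=W[...,2]
hsv=cv2.cvtColor(c['image'],cv2.COLOR_BGR2HSV)
m=(abs(Z-236)<4)&(np.hypot(W[...,0]-455,W[...,1]-408)<72)
m=cv2.morphologyEx(m.astype(np.uint8),cv2.MORPH_OPEN,np.ones((5,5)))
ct=max(cv2.findContours(m,0,1)[0],key=cv2.contourArea)
h=cv2.convexHull(ct)[:,0].astype(float)
h=h[(h[:,1]>3)&(h[:,1]<110)]
q=np.array([ray(c,u,v,236)[:2] for u,v in h])
r=least_squares(lambda p:np.hypot(q[:,0]-p[0],q[:,1]-p[1])-p[2],[455,405,62],loss='soft_l1',f_scale=1.)
print(r.x,abs(r.fun).round(1))
# knob by height slices
for a in (264,270,276,280,282):
    k=(Z>a)&(Z<a+4)&(np.hypot(W[...,0]-550,W[...,1]-332)<30)
    if k.any(): print(a,k.sum(),W[k].mean(0).round(1),W[k].min(0).round(1),W[k].max(0).round(1))
for p in [(334,225),(334,245)]: print(ray(c,*p,283),Z[p[1],p[0]])
# beam centre line at z=236 at 178+: rows 250..270
u=np.array([[np.nonzero((abs(Z[v]-236)<5))[0][[0,-1]]] for v in (262,266,270)]).reshape(-1,2) 
print(u)
cv2.imwrite('pics/z4.png',cv2.resize(c['image'][110:290,260:410],None,fx=3.3,fy=3.3,interpolation=cv2.INTER_CUBIC))
E
```

```text
[454.7521784  407.40096379  61.35335459] [0.3 0.3 0.3 0.1 0.1 0.1 0.  0.3 0.2 0.2 0.2 9.2 0.3 0.3 0.2 0.3 0. ]
264 31 [548.  334.7 266. ] [545.3 326.3 264.2] [556.3 338.6 267.9]
270 34 [547.8 334.6 272.1] [545.3 326.5 270. ] [555.5 338.7 274. ]
276 54 [548.5 333.9 278.3] [545.5 324.9 276. ] [558.1 338.9 280. ]
280 235 [551.6 332.3 281.8] [545.8 325.7 280.1] [558.4 338.9 283.7]
282 102 [552.2 331.9 282.5] [546.2 326.5 282. ] [557.7 337.7 284.1]
[542.61970169 339.44752548 283.        ] 267.717478118911
[554.94430624 330.16596667 283.        ] 283.16254300869406
[[315 348]
 [315 347]
 [315 347]]
```

View pics/z4.png

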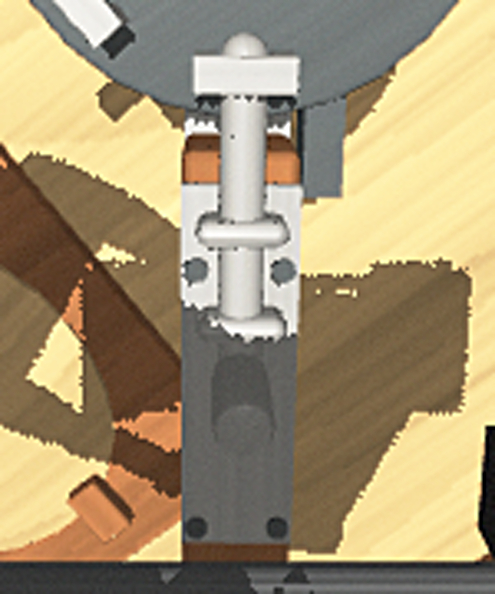

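>>> drive_tool(
  series=[
    [14.7, -1.8, 0, 0],
    [0, 0, 0, 0],
    [0, 0, -20, 0],
    [0, 0, -20, 0],
    [0, 0, -20, 0],
    [0, 0, -8, 0],
    [0, 0, 0, 0],
    [0, 0, 0, 0],
  ],
)

```text
time: 2.6
tool_pos: [552.6, 332.1, 263.7]
tcp_rot: [3.14, 0.001, 2.484]
contact_force: [0.0, -0.1, 0.8]
grip_width: 92.3
```

>>> drive_tool(
  series=[
    [0, 0, 0, 0],
    [0, 0, 0, 0],
    [0, 0, 0, 0],
    [0, 0, 0, 0],
    [0, 0, 0, 0],
    [0, 0, 0, 0],
    [0, 0, 0, 0],
    [0, 0, 0, 0],
  ],
  hand=1,
)

```text
time: 3.4
tool_pos: [552.6, 331.7, 262.5]
tcp_rot: [3.142, -0.0, 2.484]
contact_force: [-0.4, 0.1, -0.3]
grip_width: 32.4
```

>>> drive_tool(
  series=[
    [0, 0, 0, 0],
    [0, 0, 0, 0],
    [0, 0, 0, 0],
    [0, 0, 0, 0],
  ],
)

```text
time: 3.8
tool_pos: [552.4, 331.5, 262.5]
tcp_rot: [-3.141, -0.0, 2.484]
contact_force: [-1.6, -1.1, 0.4]
grip_width: 13.1
```

>>> drive_tool(
  series=[
    [4, -3, 0, 0],
    [8, -6.2, 0, 0],
    [8, -6.2, 0, 0],
    [7.9, -6.2, 0, 0],
    [4, -3.1, 0, 0],
    [0, 0, 0, 0],
    [0, 0, 0, 0],
    [0, 0, 0, 0],
  ],
)

```text
time: 4.6
tool_pos: [583.1, 307.7, 262.4]
tcp_rot: [-3.14, -0.004, 2.484]
contact_force: [-10.3, 2.1, 1.8]
grip_width: 13.0
```

```bash

python3 - <<'E'
from h import *
c=cap('wrist','w2'); print(readout.get_obs()['contact_force'],readout.get_obs()['tool_pos'])
E
```

```text
[-10.47180485   2.90815045   2.30983074] [583.05299058 307.72354831 262.43579764]
```

View pics/w2.png

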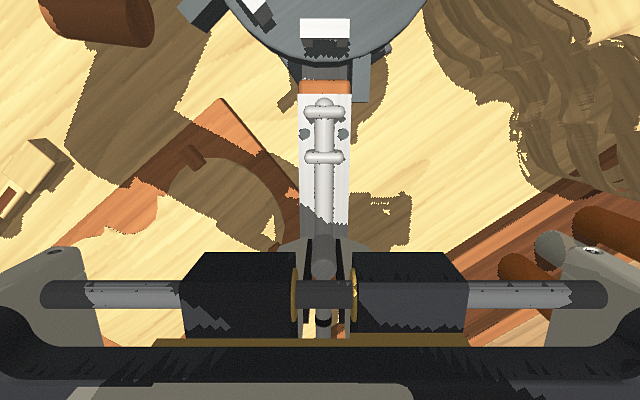

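```bash
python3 - <<'E'
import numpy as np
p=np.array([454.75,407.4]); th=np.radians(-37.85)
a=np.linspace(th,th-0.85,17); r=np.linspace(163,160,17)
P=p+np.c_[r*np.cos(a),r*np.sin(a)]
print(np.round(np.diff(P,axis=0),1).tolist(),P[-1],P[0],np.degrees(0.85)/16)
E
```

```text
[[-5.6, -6.6], [-6.0, -6.3], [-6.3, -5.9], [-6.6, -5.6], [-6.9, -5.2], [-7.1, -4.8], [-7.4, -4.4], [-7.6, -4.0], [-7.8, -3.6], [-7.9, -3.2], [-8.1, -2.8], [-8.2, -2.3], [-8.3, -1.9], [-8.4, -1.5], [-8.5, -1.0], [-8.5, -0.6]] [464.37445918 247.68973175] [583.45803543 307.38379324] 3.0438382866324982
```

>>> drive_tool(
  series=[
    [-5.6, -6.6, 0, -3],
    [-6.0, -6.3, 0, -3],
    [-6.3, -5.9, 0, -3],
    [-6.6, -5.6, 0, -3],
    [-6.9, -5.2, 0, -3],
    [-7.1, -4.8, 0, -3],
    [-7.4, -4.4, 0, -3],
    [-7.6, -4.0, 0, -3],
    [0, 0, 0, 0],
  ],
)

```text
time: 5.55
tool_pos: [531.0, 263.9, 262.6]
tcp_rot: [3.141, -0.0, 2.064]
contact_force: [-2.3, 1.0, -1.4]
grip_width: 13.0
```

>>> drive_tool(
  series=[
    [-7.8, -3.6, 0, -3],
    [-7.9, -3.2, 0, -3],
    [-8.1, -2.8, 0, -3],
    [-8.2, -2.3, 0, -3],
    [-8.3, -1.9, 0, -3],
    [-8.4, -1.5, 0, -3],
    [-8.5, -1.0, 0, -3],
    [-8.5, -0.6, 0, -3.5],
    [0, 0, 0, 0],
    [0, 0, 0, 0],
  ],
)

```text
time: 6.55
tool_pos: [466.1, 246.9, 262.5]
tcp_rot: [3.141, 0.001, 1.639]
contact_force: [-2.0, -2.2, -0.5]
grip_width: 13.2
```

```bash

python3 - <<'E'
from h import *
c=cap('wrist','w3'); print(readout.get_obs()['contact_force'],readout.get_obs()['tool_pos'])
E
```

```text
[-0.96475064 -1.92523154  0.30255747] [466.07690049 247.04278545 262.530439  ]
```

View pics/w3.png

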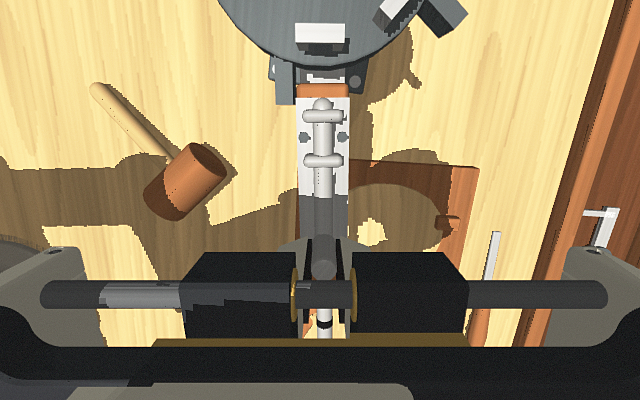

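>>> drive_tool(
  series=[
    [-1.5, 0, 0, 0],
    [-1.5, 0, 0, 0],
    [0, 0, 0, 0],
    [0, 0, 0, 0],
  ],
)

```text
time: 7.0
tool_pos: [463.0, 247.3, 262.6]
tcp_rot: [3.14, -0.0, 1.637]
contact_force: [3.2, -2.2, -2.6]
grip_width: 13.2
```

>>> drive_tool(
  series=[
    [-1.5, 0, 0, 0],
    [-1, 0, 0, 0],
    [0, 0, 0, 0],
    [0, 0, 0, 0],
  ],
)

```text
time: 7.4
tool_pos: [462.8, 247.4, 262.7]
tcp_rot: [3.135, -0.0, 1.637]
contact_force: [13.9, -1.4, -6.7]
grip_width: 13.1
```

>>> drive_tool(
  series=[
    [1, 4, 0, 0],
    [-0.4, 8, 0, 0],
    [-0.4, 8, 0, 0],
    [-0.4, 8, 0, 0],
    [-0.4, 7, 0, 0],
    [-0.2, 3, 0, 0],
    [0, 0, 0, 0],
    [0, 0, 0, 0],
  ],
)

```text
time: 8.2
tool_pos: [460.7, 284.8, 262.6]
tcp_rot: [3.138, 0.001, 1.637]
contact_force: [8.8, -2.9, -4.2]
grip_width: 12.9
```

```bash

python3 - <<'E'
from h import *
c=cap('wrist','w4'); print(readout.get_obs()['contact_force'],readout.get_obs()['tool_pos'])
E
```

```text
[ 8.98130836 -2.92698916 -4.08478417] [460.69683447 284.82837241 262.64757392]
```

View pics/w4.png

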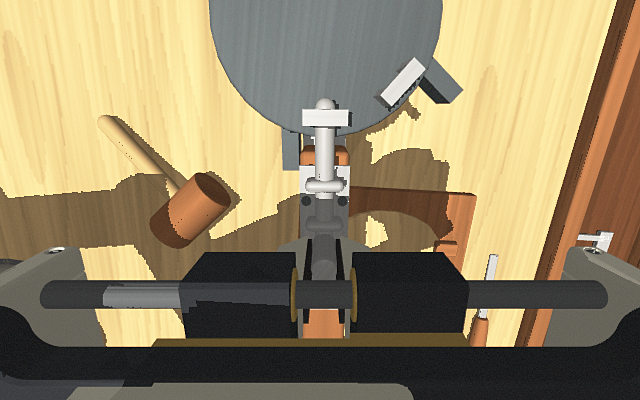

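Nose at (325,104) is through the staple. I push against the end stop to be sure, with the sideways load relieved.

>>> drive_tool(
  series=[
    [1, 1, 0, 0],
    [0.5, 1, 0, 0],
    [0, 1, 0, 0],
    [0, 0, 0, 0],
    [0, 0, 0, 0],
  ],
)

```text
time: 8.75
tool_pos: [460.8, 285.0, 262.5]
tcp_rot: [-3.141, 0.007, 1.636]
contact_force: [2.2, -15.2, 1.2]
grip_width: 12.4
```

>>> drive_tool(
  series=[
    [0, -2, 0, 0],
    [0, 0, 0, 0],
    [0, 0, 0, 0],
    [0, 0, 0, 0],
  ],
)

```text
time: 9.15
tool_pos: [460.8, 284.9, 262.6]
tcp_rot: [3.141, 0.003, 1.637]
contact_force: [3.7, -7.5, -1.0]
grip_width: 13.2
```

>>> drive_tool(
  series=[
    [0, 0, 0, 0],
    [0, 0, 0, 0],
    [0, 0, 0, 0],
    [0, 0, 0, 0],
    [0, 0, 10, 0],
    [0, 0, 30, 0],
    [0, 0, 40, 0],
    [0, 0, 20, 0],
    [0, 0, 0, 0],
  ],
  hand=0,
)

```text
time: 10.05
tool_pos: [461.4, 286.9, 366.8]
tcp_rot: [3.134, -0.003, 1.637]
contact_force: [1.0, 0.4, 0.1]
grip_width: 80.4
```

```bash

cat > cups.py <<'E'
from h import *
def grips(n,c=None,verbose=True):
    c=c or cap(n); W=cloud(c); Z=W[...,2]
    hsv=cv2.cvtColor(c['image'],cv2.COLOR_BGR2HSV)
    g=(Z>125)&(Z<172)&(hsv[...,1]>90)&(W[...,0]>350)&(W[...,0]<760)&(W[...,1]>-420)&(W[...,1]<250)
    out=[]
    nl,L,S,C=cv2.connectedComponentsWithStats(g.astype(np.uint8))
    for i in range(1,nl):
        if S[i][4]<12: continue
        q=W[L==i]; t=q[q[:,2]>q[:,2].max()-8]
        out.append((q[:,0].mean(),q[:,1].mean()))
        if verbose: print(n,S[i][4],C[i].round(0),q.mean(0).round(1),'top',t.mean(0).round(1),q.max(0)[2].round(1))
    return out
E
python3 - <<'E'
from cups import *
c=cap('wrist','w5'); print(readout.get_obs()['contact_force'],readout.get_obs()['tool_pos'],c['e'])
W=cloud(c);Z=W[...,2]
k=(Z>280)&(Z<286)&(np.hypot(W[...,0]-461,W[...,1]-285)<50); print('knob',W[k].mean(0),k.sum())
for n in ('scene','side'):
    c=cap(n,n+'5');grips(n,c)
E
```

```text
[-0.56825432 -0.62070613 -0.53167135] [460.79698719 286.59807634 364.35720264] [455.4431927  364.91826065 524.21400516]
knob [461.30663861 286.05846578 281.86605298] 193
scene 90 [226. 213.] [ 451.7 -259.   152.7] top [ 449.9 -259.1  161.5] 165.1
scene 104 [169. 225.] [ 453.8 -391.9  151.7] top [ 451.9 -392.5  161.5] 164.9
scene 104 [241. 265.] [ 612.  -242.7  153.3] top [ 609.7 -242.9  161.8] 165.6
scene 119 [176. 276.] [ 602.5 -378.3  153.3] top [ 600.2 -379.1  161.6] 165.6
side 51 [371. 138.] [ 449.3 -385.5  147.8] top [ 449.3 -388.4  159.7] 163.3
side 57 [363. 158.] [ 447.  -252.6  150.5] top [ 447.2 -255.4  161.2] 165.6
```

View pics/scene5.png

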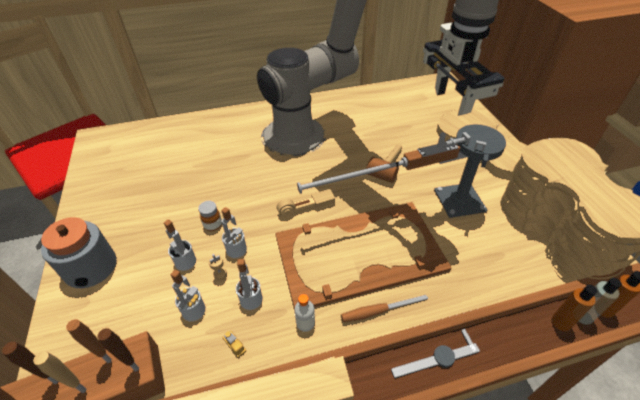

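View pics/w5.png

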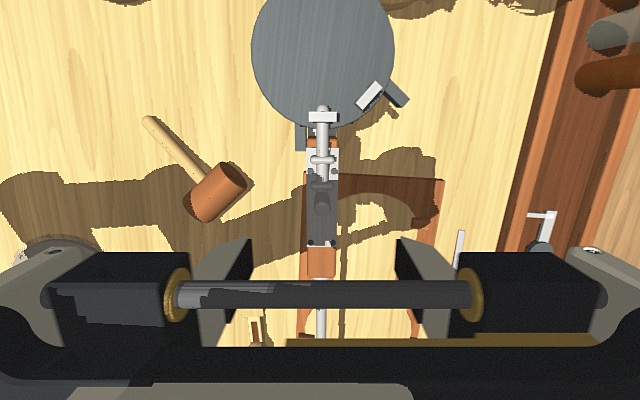

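>>> drive_tool(
  series=[
    [5, -45, 0, 0],
    [5, -45, 0, 0],
    [5, -45, 0, 0],
    [5, -45, 0, 0],
    [5, -45, 0, 0],
    [5, -45, 0, 0],
    [5, -45, 0, 0],
    [5, -45, 0, 0],
    [5, -45, 0, 0],
    [5, -45, 0, 0],
    [5, -45, 0, 0],
    [5, -45, 0, 0],
  ],
)

```text
time: 11.4
tool_pos: [520.0, -255.3, 361.0]
tcp_rot: [-3.139, -0.002, 1.637]
contact_force: [0.3, -0.2, -0.3]
grip_width: 91.7
```

>>> drive_tool(
  series=[
    [5, -45, 0, 0],
    [5, -45, 0, 0],
    [0, -45, 0, 0],
    [0, -30, 0, 0],
    [0, 0, 0, 0],
    [0, 0, 0, 0],
  ],
)

```text
time: 12.0
tool_pos: [530.1, -419.0, 360.3]
tcp_rot: [-3.139, -0.003, 1.636]
contact_force: [0.2, -0.2, -0.0]
grip_width: 91.9
```

```bash

python3 - <<'E'
from cups import *
c=cap('wrist','w6'); print(readout.get_obs()['tool_pos'],c['e'])
grips('wrist',c)
E
```

```text
[ 530.46322474 -418.08458957  361.32576108] [ 525.78827641 -340.89315315  517.7828458 ]
wrist 402 [409.  16.] [ 607.1 -244.8  155.9] top [ 608.1 -243.6  160.5] 163.6
wrist 365 [256.  22.] [ 450.4 -260.8  156.8] top [ 449.4 -259.7  160.5] 163.2
wrist 241 [385. 145.] [ 598.  -377.6  157.4] top [ 599.1 -378.4  160.7] 163.3
wrist 244 [258. 149.] [ 452.7 -391.1  157. ] top [ 451.5 -392.   160.6] 163.2
```

View pics/w6.png

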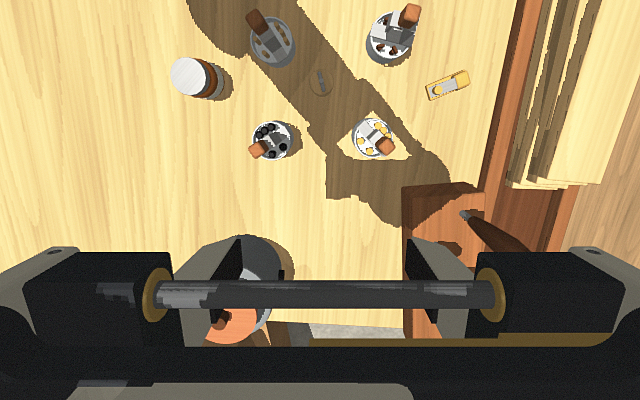

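```bash

cat >> cups.py <<'E'
def orient(c,p,rad=34):
    """print grip-top rect and low hook points about axis p"""
    W=cloud(c);Z=W[...,2]
    hsv=cv2.cvtColor(c['image'],cv2.COLOR_BGR2HSV)
    d=np.hypot(W[...,0]-p[0],W[...,1]-p[1])
    t=(Z>158.5)&(Z<166)&(d<16)&(hsv[...,1]>70)
    q=W[t][:,:2].astype(np.float32)
    r=cv2.minAreaRect(q); ctr=np.array(r[0])
    s=(Z>66)&(Z<126)&(d<25)&(hsv[...,1]<70)
    h=W[s]-np.r_[ctr,0]
    print('top ctr',ctr.round(1),'size',np.round(r[1],1),'ang mod90',round(r[2],1),'n',len(q),'hook pts',len(h))
    for a,b in ((66,80),(80,95),(97,110),(110,126)):
        k=(h[:,2]>a)&(h[:,2]<b)
        if k.sum()>3: m=np.median(h[k],0); print('   z',a,b,k.sum(),m.round(1),'az',np.degrees(np.arctan2(m[1],m[0])).round(0))
    return ctr
E
python3 - <<'E'
from cups import *
for n in('wrist','scene'):
    c=cap(n)
    for k,p in dict(A=(449.5,-259.7),B=(451.5,-392),C=(608,-243.6),D=(599,-378.4)).items():
        print(n,k); orient(c,p)
c=cap('wrist'); I=c['image']
t=[cv2.resize(I[max(0,v-35):max(0,v-35)+75,u-37:u+38],(300,300),interpolation=cv2.INTER_CUBIC) for u,v in((265,30),(265,145),(400,30),(380,140))]
cv2.imwrite('pics/z6.png',np.vstack([np.hstack(t[:2]),np.hstack(t[2:])]))
E
```

```text
wrist A
top ctr [ 448.9 -258.9] size [15.5 15.9] ang mod90 35.3 n 247 hook pts 170
   z 66 80 31 [  9.2 -11.9  73.2] az -52.0
   z 80 95 38 [  8.9 -12.   87.6] az -53.0
   z 97 110 40 [  8.5 -11.6 103. ] az -54.0
   z 110 126 55 [  8.8 -11.8 118.7] az -53.0
wrist B
top ctr [ 450.9 -392.3] size [15.5 15.4] ang mod90 39.5 n 173 hook pts 98
   z 66 80 20 [12.3  8.  73.3] az 33.0
   z 80 95 25 [11.9  8.6 88. ] az 36.0
   z 97 110 23 [ 11.8   8.8 103.8] az 37.0
   z 110 126 29 [ 11.9   8.4 117.6] az 35.0
wrist C
top ctr [ 608.9 -242.9] size [15.9 15.7] ang mod90 78.3 n 255 hook pts 183
   z 66 80 31 [10.8 -5.2 73.3] az -26.0
   z 80 95 29 [10.5 -6.5 88.4] az -32.0
   z 97 110 51 [-13.5  -5.4 103.3] az -158.0
   z 110 126 69 [-13.4  -5.2 118.2] az -159.0
wrist D
top ctr [ 599.7 -378.7] size [15. 15.] ang mod90 50.1 n 178 hook pts 62
   z 97 110 19 [ -9.9   9.5 103. ] az 136.0
   z 110 126 33 [-10.5   8.9 118.4] az 140.0
scene A
top ctr [ 449.2 -259.1] size [17.3 16. ] ang mod90 39.0 n 36 hook pts 96
   z 66 80 23 [ 9.5 -8.  68.5] az -40.0
   z 80 95 18 [10.9 -8.4 87.4] az -38.0
   z 97 110 26 [  4.5  -5.4 103.7] az -50.0
   z 110 126 29 [  3.7  -6.5 118. ] az -60.0
scene B
top ctr [ 450. -393.] size [17.6 16.4] ang mod90 30.8 n 41 hook pts 124
   z 66 80 25 [12.9  7.1 72.9] az 29.0
   z 80 95 27 [11.3  8.1 87.5] az 36.0
   z 97 110 32 [  9.8   6.  102.9] az 32.0
   z 110 126 34 [ 11.6   6.6 117.1] az 30.0
scene C
top ctr [ 608.5 -242.5] size [15.7 15.5] ang mod90 3.7 n 46 hook pts 130
   z 66 80 36 [12.7 -2.9 71.2] az -13.0
   z 80 95 26 [13.2 -2.  89. ] az -9.0
   z 97 110 28 [ 13.    1.4 102.7] az 6.0
   z 110 126 37 [ 13.3  -1.3 116.5] az -6.0
scene D
top ctr [ 600.  -378.7] size [15.5 15.6] ang mod90 35.2 n 51 hook pts 107
   z 66 80 21 [12.  -6.6 71.8] az -29.0
   z 80 95 19 [11.  -7.9 87.4] az -36.0
   z 97 110 34 [  5.6  -4.  103.5] az -35.0
   z 110 126 30 [  9.4  -3.8 117.2] az -22.0
```

View pics/z6.png

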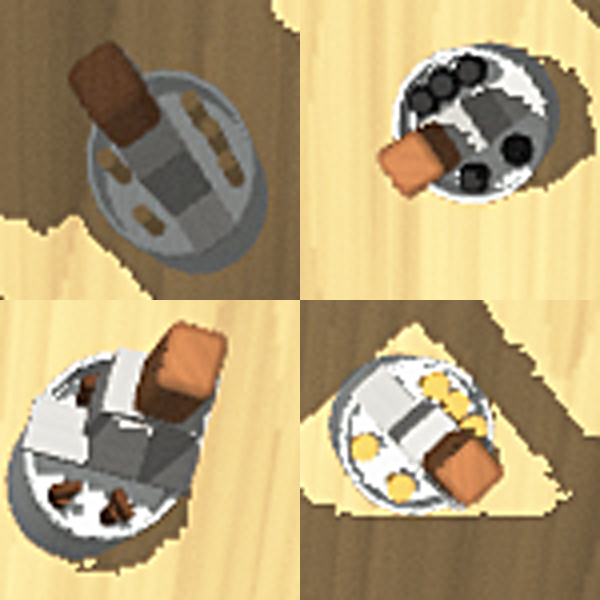

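>>> drive_tool(
  series=[
    [-12, 24, 0, -8.4],
    [-12, 24, 0, -8.4],
    [-12, 24, 0, -8.4],
    [-12, 24, -10, -8.4],
    [-12, 24, -20, -8.4],
    [-12, 24, -30, -8.4],
    [-9.5, 15, -30, -8],
    [0, 0, -20, 0],
    [0, 0, 0, 0],
    [0, 0, 0, 0],
  ],
)

```text
time: 13.2
tool_pos: [449.4, -259.4, 253.7]
tcp_rot: [3.14, -0.0, 0.619]
contact_force: [0.3, 0.5, 0.8]
grip_width: 91.8
```

```bash

python3 - <<'E'
from cups import *
c=cap('wrist','w7'); o=readout.get_obs();print(o['tool_pos'],o['tcp_rot'])
grips('wrist',c)
orient(c,(449,-259))
c=cap('scene'); grips('scene',c)
E
```

```text
[ 449.70408442 -259.89691653  254.08158007] [ 3.13898710e+00 -7.20850275e-04  6.18821084e-01]
wrist 773 [428.  23.] [ 605.9 -242.   156.4] top [ 607.5 -242.4  160.5] 163.1
wrist 826 [544. 139.] [ 597.8 -375.2  153.2] top [ 598.7 -377.   160.2] 163.1
wrist 452 [322. 201.] [ 450.8 -257.5  156.3] top [ 449.5 -258.3  160.5] 163.0
top ctr [ 448.9 -259. ] size [15.5 15.4] ang mod90 35.6 n 310 hook pts 113
   z 66 80 15 [13.3 -6.  72. ] az -24.0
   z 80 95 18 [13.  -5.8 82.1] az -24.0
   z 97 110 26 [ -1.2  12.3 103. ] az 95.0
   z 110 126 50 [  8.8   0.6 121.2] az 4.0
scene 96 [226. 213.] [ 451.4 -258.8  151.9] top [ 449.8 -258.8  161.7] 164.3
scene 105 [169. 225.] [ 453.7 -392.   151.9] top [ 451.8 -392.9  161.5] 165.3
scene 101 [241. 265.] [ 612.  -242.7  153.2] top [ 609.4 -242.5  161.5] 165.0
scene 116 [176. 276.] [ 602.5 -378.   153.4] top [ 600.4 -378.7  161.6] 164.1
```

View pics/w7.png

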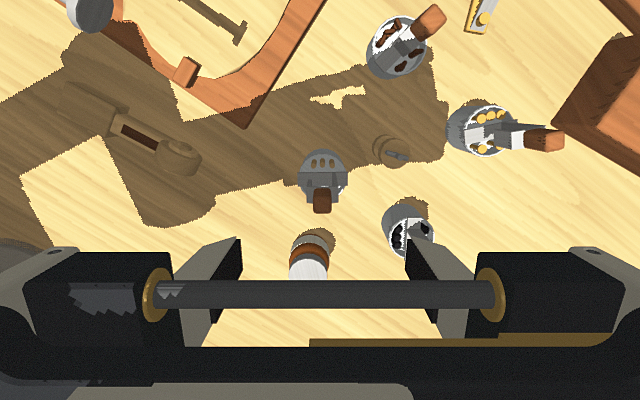

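>>> drive_tool(
  series=[
    [-0.6, 0.7, -20, 0],
    [0, 0, -30, 0],
    [0, 0, -30, 0],
    [0, 0, -25, 0],
    [0, 0, -13, 0],
    [0, 0, 0, 0],
    [0, 0, 0, 0],
  ],
)

```text
time: 14.0
tool_pos: [449.1, -259.7, 135.6]
tcp_rot: [3.14, -0.0, 0.618]
contact_force: [0.9, -0.0, 0.1]
grip_width: 91.7
```

>>> drive_tool(
  series=[
    [0, 0, 0, 0],
    [0, 0, 0, 0],
    [0, 0, 0, 0],
    [0, 0, 0, 0],
    [0, 0, 0, 0],
    [0, 0, 0, 0],
    [0, 0, 0, 0],
    [0, 0, 0, 0],
    [0, 0, 0, 0],
    [0, 0, 0, 0],
    [0, 0, 0, 0],
    [0, 0, 0, 0],
  ],
  hand=1,
)

```text
time: 15.2
tool_pos: [448.4, -259.0, 134.5]
tcp_rot: [-3.142, 0.0, 0.618]
contact_force: [0.7, 0.5, -1.4]
grip_width: 16.1
```

>>> drive_tool(
  series=[
    [0, 0, 10, 0],
    [0, 0, 30, 0],
    [0, 0, 40, 0],
    [0, 0, 40, 0],
    [0, 0, 40, 0],
    [0, 0, 25, 0],
    [20, 8, 0, 5],
    [30, 15, 0, 7],
    [30, 20, 0, 8],
    [20, 20, 0, 8],
    [15, 30, 0, 8],
    [0, 30, 0, 8],
  ],
)

```text
time: 16.4
tool_pos: [564.5, -134.8, 318.9]
tcp_rot: [-3.141, -0.001, 1.392]
contact_force: [-0.0, 0.0, -2.7]
grip_width: 16.1
```

>>> drive_tool(
  series=[
    [0, 30, 0, 8],
    [0, 25, 0, 5.5],
    [0, 15, 0, 0],
    [0, 9, 0, 0],
    [0, 0, 0, 0],
    [0, 0, 0, 0],
    [0, 0, 0, 0],
  ],
)

```text
time: 17.1
tool_pos: [563.4, -58.1, 319.5]
tcp_rot: [-3.141, 0.0, 1.62]
contact_force: [0.3, -0.1, -2.7]
grip_width: 15.8
```

```bash

cat > rail.py <<'E'
from cups import *
def rail(c):
    W=cloud(c);Z=W[...,2]
    hsv=cv2.cvtColor(c['image'],cv2.COLOR_BGR2HSV)
    k=(Z>216)&(Z<228)&(W[...,0]>445)&(W[...,0]<495)&(W[...,1]>-95)&(W[...,1]<185)
    P=W[k]; print('rail n',len(P))
    for y in range(-90,185,20):
        q=P[abs(P[:,1]-y)<10]
        if len(q)>8: print(y,len(q),'x mid',((q[:,0].min()+q[:,0].max())/2).round(1),(q[:,0].max()-q[:,0].min()).round(1),'z',q[:,2].max().round(1))
    l=cv2.fitLine(P[:,:2].astype(np.float32),cv2.DIST_HUBER,0,.01,.01).ravel(); print(l,np.degrees(np.arctan2(l[1],l[0])))
E
python3 - <<'E'
from rail import *
c=cap('wrist','w8'); o=readout.get_obs();print(o['tool_pos'],o['tcp_rot'],o['contact_force'])
rail(c)
cap('scene','scene8')
E
```

```text
[563.39109657 -58.08869789 319.44862172] [-3.14148123e+00  3.04672284e-04  1.61955415e+00] [ 0.11883309  0.30460052 -2.21500658]
rail n 3569
-90 20 x mid 482.2 25.1 z 227.8
-70 397 x mid 482.4 25.1 z 228.0
-50 330 x mid 481.5 11.8 z 224.7
-30 353 x mid 480.3 12.4 z 224.7
-10 375 x mid 479.0 13.3 z 224.7
10 411 x mid 478.2 12.4 z 225.1
30 438 x mid 476.9 12.7 z 225.4
50 475 x mid 475.6 13.1 z 226.0
70 509 x mid 474.4 13.0 z 225.0
90 261 x mid 473.4 12.2 z 225.0
[ 5.8784984e-02 -9.9827069e-01  4.7917087e+02  1.2940506e+01] -86.62992
```

View pics/w8.png

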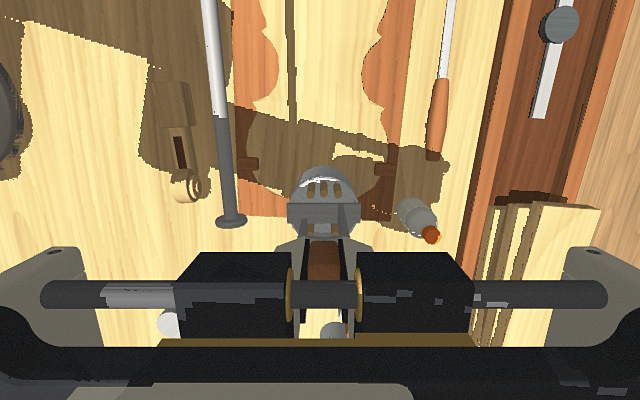

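View pics/scene8.png

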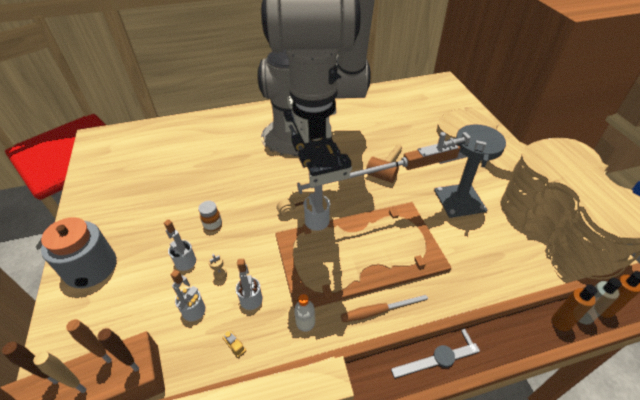

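>>> drive_tool(
  series=[
    [0, 1, -20, 0.6],
    [0, 1, -25, 0],
    [0, 0, 0, 0],
    [-15, 0, 0, 0],
    [-15, 0, 0, 0],
    [-15, 0, 0, 0],
    [-15, 0, 0, 0],
    [-15, 0, 0, 0],
    [-6.5, 0, 0, 0],
    [0, 0, 0, 0],
    [0, 0, 0, 0],
    [0, 0, 0, 0],
  ],
)

```text
time: 18.4
tool_pos: [482.6, -55.1, 274.7]
tcp_rot: [3.141, 0.0, 1.632]
contact_force: [0.6, 0.2, -2.5]
grip_width: 15.9
```

```bash

python3 - <<'E'
from rail import *
c=cap('wrist','w9'); o=readout.get_obs();print(o['tool_pos'],o['tcp_rot'],o['contact_force'])
s=cap('scene');d=cap('side')
cv2.imwrite('pics/z9.png',np.hstack([cv2.resize(s['image'][130:260,250:380],(400,400)),cv2.resize(d['image'][150:280,200:330],(400,400))]))
E
```

```text
[482.42792591 -55.09293277 274.52796887] [3.14141502e+00 1.80786273e-06 1.63195915e+00] [ 0.38754893 -0.4640303  -3.35977181]
```

View pics/w9.png

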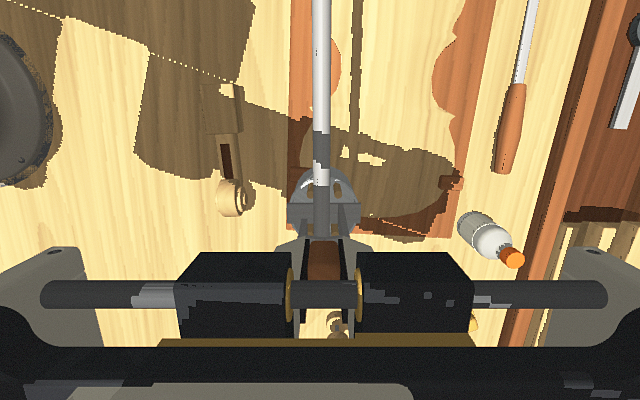

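View pics/z9.png

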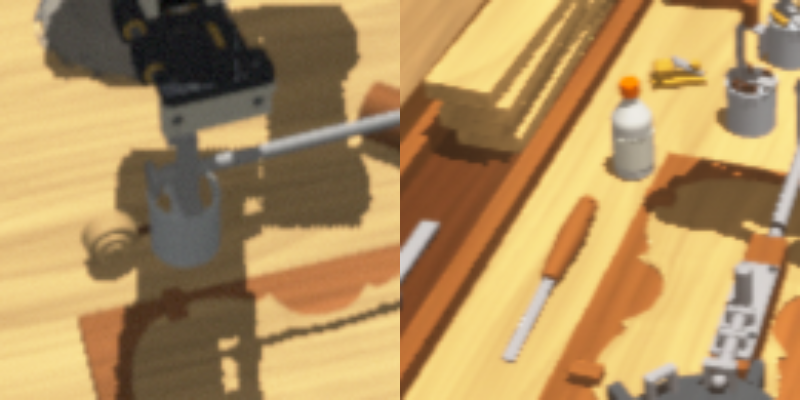

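>>> drive_tool(
  series=[
    [0, 0, -10, 0],
    [0, 0, -12, 0],
    [0, 0, -10, 0],
    [0, 0, -5, 0],
    [0, 0, -2, 0],
    [0, 0, 0, 0],
    [0, 0, 0, 0],
  ],
)

```text
time: 19.25
tool_pos: [482.1, -55.1, 235.9]
tcp_rot: [3.141, 0.0, 1.632]
contact_force: [0.3, 0.3, -3.2]
grip_width: 15.5
```

>>> drive_tool(
  series=[
    [0, 0, -2, 0],
    [0, 0, 0, 0],
    [0, 0, 0, 0],
    [0, 0, 0, 0],
  ],
)

```text
time: 19.65
tool_pos: [481.9, -55.0, 233.7]
tcp_rot: [3.141, 0.0, 1.632]
contact_force: [0.3, 0.3, -2.5]
grip_width: 16.1
```

>>> drive_tool(
  series=[
    [0, 0, -1.5, 0],
    [0, 0, 0, 0],
    [0, 0, 0, 0],
    [0, 0, 0, 0],
  ],
)

```text
time: 20.05
tool_pos: [481.9, -55.0, 232.1]
tcp_rot: [3.141, 0.0, 1.632]
contact_force: [-0.2, -0.3, -2.0]
grip_width: 15.8
```

>>> drive_tool(
  series=[
    [0, 0, -1, 0],
    [0, 0, 0, 0],
    [0, 0, 0, 0],
  ],
)

```text
time: 20.35
tool_pos: [481.9, -55.0, 231.1]
tcp_rot: [3.141, 0.0, 1.632]
contact_force: [0.9, -0.1, -3.1]
grip_width: 15.8
```

>>> drive_tool(
  series=[
    [0, 0, -1, 0],
    [0, 0, -1, 0],
    [0, 0, 0, 0],
    [0, 0, 0, 0],
  ],
)

```text
time: 20.75
tool_pos: [483.1, -55.0, 230.8]
tcp_rot: [3.137, 0.001, 1.632]
contact_force: [-0.1, 1.6, 7.5]
grip_width: 15.9
```

```bash

python3 - <<'E'
from rail import *
c=cap('wrist','w10'); o=readout.get_obs();print(o['tool_pos'],o['tcp_rot'],o['contact_force'])
s=cap('scene')
cv2.imwrite('pics/z10.png',np.hstack([cv2.resize(s['image'][150:240,270:360],(500,500)),]))
E
```

```text
[483.07420243 -55.01966891 230.79516296] [3.13727416e+00 8.09979484e-04 1.63189746e+00] [0.33365544 1.95027163 7.42900482]
```

View pics/z10.png

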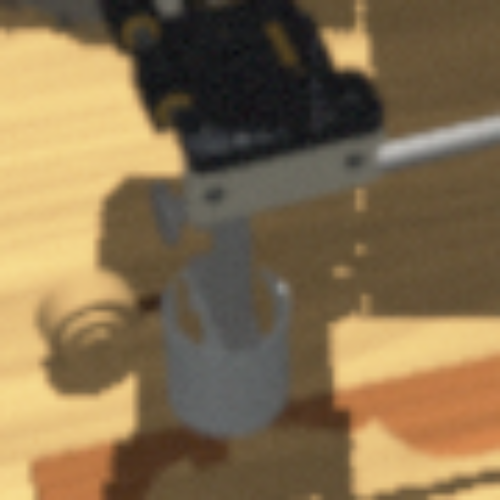

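>>> drive_tool(
  series=[
    [0, 0, 1.5, 0],
    [0, 0, 0, 0],
    [0, 0, 0, 0],
  ],
)

```text
time: 21.15
tool_pos: [481.9, -55.0, 230.7]
tcp_rot: [3.141, 0.0, 1.632]
contact_force: [-0.6, 0.2, 0.5]
grip_width: 16.0
```

>>> drive_tool(
  series=[
    [0, 0, 0, 0],
    [0, 0, 0, 0],
    [0, 0, 0, 0],
    [0, 0, 0, 0],
    [0, 0, 0, 0],
    [0, 0, 0, 0],
    [0, 0, 0, 0],
    [0, 0, 20, 0],
    [0, 0, 30, 0],
    [0, 0, 40, 0],
    [0, 0, 0, 0],
  ],
  hand=0,
)

```text
time: 22.25
tool_pos: [483.9, -55.5, 325.6]
tcp_rot: [3.132, 0.003, 1.632]
contact_force: [0.8, -0.1, -0.7]
grip_width: 91.6
```

```bash

cat > hung.py <<'E'
from cups import *
def hung(c):
    W=cloud(c);Z=W[...,2]
    hsv=cv2.cvtColor(c['image'],cv2.COLOR_BGR2HSV)
    for a in range(0,1):
        g=(Z>226)&(Z<272)&(hsv[...,1]>90)&(W[...,0]>440)&(W[...,0]<510)&(W[...,1]>-110)&(W[...,1]<180)
        n,L,S,C=cv2.connectedComponentsWithStats(g.astype(np.uint8))
        for i in range(1,n):
            if S[i][4]>12: q=W[L==i]; t=q[q[:,2]>q[:,2].max()-8]; print('hung',S[i][4],t.mean(0).round(1),'max z',q[:,2].max().round(1),'r',np.hypot(*(t.mean(0)[:2]-[454.75,407.4])).round(0))
E
python3 - <<'E'
from hung import *
c=cap('wrist','w11'); o=readout.get_obs();print(o['tool_pos'],o['contact_force'])
hung(c)
s=cap('scene','scene11'); hung(s); grips('scene',s)
E
```

```text
[482.94092933 -55.26153525 322.96638673] [-0.34678637  0.30547634  0.39519591]
hung 539 [482.2 -54.1 256.7] max z 259.1 r 462.0
hung 99 [483.8 -56.9 257.4] max z 261.0 r 465.0
scene 23 [317. 203.] [485.9 -40.  157.4] top [485.  -39.6 161.6] 165.0
scene 16 [303. 206.] [481.7 -73.  152.2] top [487.3 -73.3 158.8] 162.8
scene 105 [169. 225.] [ 453.8 -391.9  151.9] top [ 451.6 -392.9  161.4] 165.3
scene 105 [241. 265.] [ 612.1 -242.8  153.2] top [ 609.3 -242.5  162. ] 165.3
scene 118 [176. 276.] [ 602.5 -378.2  153.4] top [ 600.3 -378.8  161.4] 164.3
```

View pics/w11.png

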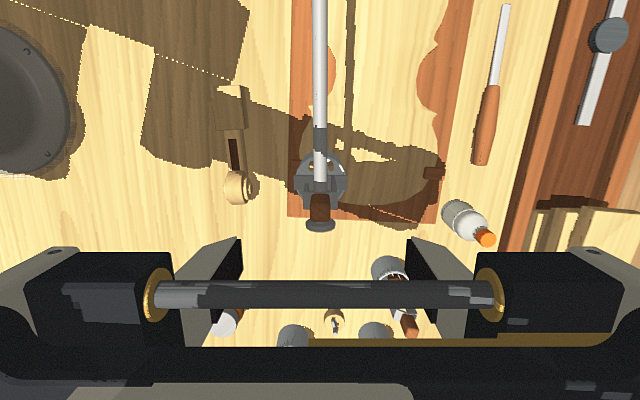

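View pics/scene11.png

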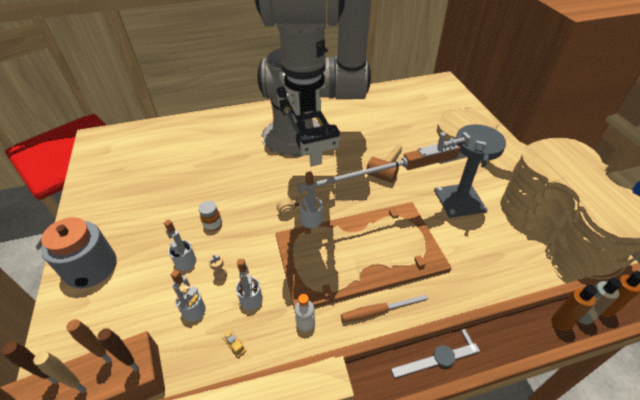

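>>> drive_tool(
  series=[
    [25, -38, 0, -4],
    [25, -38, 0, -4],
    [25, -38, 0, -4],
    [25, -38, 0, -3.2],
    [25, -35, -10, 0],
    [0, 0, -30, 0],
    [0, 0, -30, 0],
    [0, 0, 0, 0],
    [0, 0, 0, 0],
  ],
)

```text
time: 23.25
tool_pos: [606.5, -241.8, 249.9]
tcp_rot: [-3.139, -0.001, 1.367]
contact_force: [0.6, -0.2, 0.7]
grip_width: 91.9
```

```bash

cat > look.py <<'E'
import sys
from hung import *
p=(float(sys.argv[1]),float(sys.argv[2]))
c=cap('wrist','w'+sys.argv[3]); o=readout.get_obs();print(o['time'],o['tool_pos'],np.degrees(o['tcp_rot'][2]))
orient(c,p); grips('wrist',c)
c=cap('scene'); grips('scene',c)
E
python3 look.py 608.7 -242.7 12
```

```text
23.3 [ 607.15807303 -241.98808466  251.54392295] 78.31345162211791
top ctr [ 609.  -242.4] size [15.  15.1] ang mod90 78.4 n 316 hook pts 110
   z 66 80 12 [13.9  5.3 73.2] az 21.0
   z 80 95 21 [12.2  5.  86.5] az 22.0
   z 97 110 23 [ 12.5   5.8 104.3] az 25.0
   z 110 126 48 [  5.4   5.6 121. ] az 46.0
wrist 178 [120.  12.] [494.1 -72.5 156.2] top [493.7 -72.3 160.1] 163.1
wrist 266 [99. 22.] [474.3 -73.6 151.4] top [473.7 -73.4 159.9] 163.1
wrist 458 [326. 202.] [ 609.6 -240.   156.5] top [ 609.3 -241.6  160.6] 163.0
wrist 401 [344. 327.] [ 600.9 -372.9  149.1] top [ 601.2 -372.8  158.8] 162.7
scene 23 [317. 202.] [483.9 -40.  158.4] top [482.  -39.7 161.5] 163.8
scene 16 [304. 206.] [481.8 -72.7 153.4] top [485.6 -72.8 159.9] 163.8
scene 106 [169. 225.] [ 453.7 -391.9  151.7] top [ 451.8 -392.5  161.3] 164.1
scene 106 [241. 265.] [ 611.7 -242.5  152.6] top [ 609.  -242.7  161.5] 165.3
scene 119 [176. 276.] [ 602.5 -378.2  153.3] top [ 600.2 -378.9  161.7] 165.9
```

View pics/w12.png

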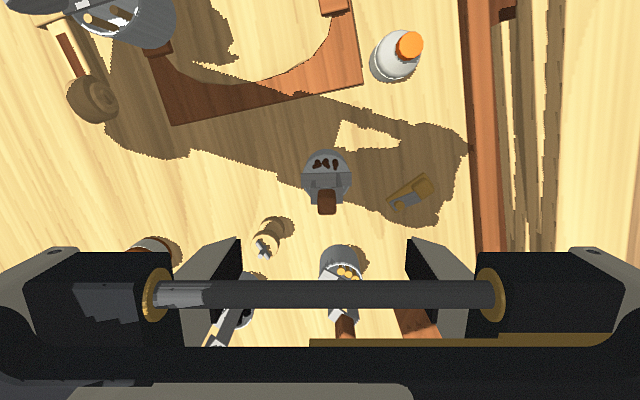

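>>> drive_tool(
  series=[
    [1.6, -0.5, -20, 0],
    [0, 0, -30, 0],
    [0, 0, -30, 0],
    [0, 0, -25, 0],
    [0, 0, -10, 0],
    [0, 0, 0, 0],
    [0, 0, 0, 0],
  ],
)

```text
time: 24.05
tool_pos: [609.5, -242.9, 137.6]
tcp_rot: [3.138, 0.001, 1.367]
contact_force: [-0.5, 0.1, -0.5]
grip_width: 91.8
```

>>> drive_tool(
  series=[
    [0, 0, 0, 0],
    [0, 0, 0, 0],
    [0, 0, 0, 0],
    [0, 0, 0, 0],
    [0, 0, 0, 0],
    [0, 0, 0, 0],
    [0, 0, 0, 0],
    [0, 0, 0, 0],
    [0, 0, 0, 0],
    [0, 0, 0, 0],
    [0, 0, 0, 0],
    [0, 0, 0, 0],
  ],
  hand=1,
)

```text
time: 25.25
tool_pos: [608.5, -242.5, 135.5]
tcp_rot: [3.141, -0.0, 1.367]
contact_force: [-0.5, -0.3, -0.8]
grip_width: 15.7
```

>>> drive_tool(
  series=[
    [0, 0, 10, 0],
    [0, 0, 30, 0],
    [0, 0, 40, 0],
    [0, 0, 40, 0],
    [0, 0, 40, 0],
    [0, 0, 25, 0],
    [-5, 15, 0, 3],
    [-5, 30, 0, 4],
    [-5, 35, 0, 4],
    [-5, 40, 0, 4],
    [-5, 40, 0, 0],
    [-5, 40, 0, 0],
  ],
)

```text
time: 26.45
tool_pos: [577.8, -41.0, 321.0]
tcp_rot: [-3.142, -0.0, 1.628]
contact_force: [0.8, -0.1, -2.3]
grip_width: 15.6
```

>>> drive_tool(
  series=[
    [-5, 30, 0, 0],
    [-3, 15, -10, 0],
    [0, 7.5, -20, 0],
    [0, 0, -15, 0],
    [0, 0, 0, 0],
    [0, 0, 0, 0],
    [0, 0, 0, 0],
  ],
)

```text
time: 27.15
tool_pos: [571.0, 9.7, 276.8]
tcp_rot: [3.14, 0.0, 1.628]
contact_force: [0.4, -0.1, -2.2]
grip_width: 16.0
```

```bash

python3 - <<'E'
from rail import *
c=cap('wrist','w13'); o=readout.get_obs();print(o['tool_pos'],o['tcp_rot'],o['contact_force'])
rail(c)
E
```

```text
[570.95295878   9.64576313 276.73193907] [3.13961394e+00 3.87997794e-04 1.62797250e+00] [ 0.81465557 -0.58886058 -2.43447406]
rail n 4810
-30 35 x mid 480.6 11.7 z 223.7
-10 428 x mid 480.1 12.9 z 224.5
10 461 x mid 479.0 12.2 z 224.7
30 496 x mid 477.8 12.2 z 224.4
50 539 x mid 476.6 12.8 z 225.0
70 590 x mid 475.5 12.2 z 225.4
90 638 x mid 474.1 13.1 z 224.9
110 700 x mid 472.6 13.0 z 225.1
130 767 x mid 471.5 13.1 z 225.1
150 156 x mid 471.1 11.7 z 224.6
[ 6.1886750e-02 -9.9808317e-01  4.7694916e+02  7.0858704e+01] -86.45188
```

>>> drive_tool(
  series=[
    [0, 0.4, -2, 0],
    [-15, 0, 0, 0],
    [-18, 0, 0, 0],
    [-18, 0, 0, 0],
    [-16, 0, 0, 0],
    [-15, 0, 0, 0],
    [-10, 0, 0, 0],
    [0, 0, 0, 0],
    [0, 0, 0, 0],
  ],
)

```text
time: 28.1
tool_pos: [479.0, 10.3, 273.9]
tcp_rot: [3.14, 0.0, 1.628]
contact_force: [-0.9, -0.8, -2.7]
grip_width: 15.7
```

>>> drive_tool(
  series=[
    [0, 0, -10, 0],
    [0, 0, -12, 0],
    [0, 0, -12, 0],
    [0, 0, -5, 0],
    [0, 0, 0, 0],
    [0, 0, 0, 0],
    [0, 0, 0, 0],
  ],
)

```text
time: 28.8
tool_pos: [478.9, 10.4, 235.0]
tcp_rot: [3.14, 0.0, 1.628]
contact_force: [0.3, 0.0, -3.6]
grip_width: 15.7
```

```bash

python3 - <<'E'
from hung import *
c=cap('wrist','w14'); o=readout.get_obs();print(o['tool_pos'],o['tcp_rot'],o['contact_force'])
s=cap('scene'); hung(s)
cv2.imwrite('pics/z14.png',np.hstack([cv2.resize(s['image'][140:240,270:370],(500,500)),]))
E
```

```text
[478.84519811  10.35080924 235.03645028] [3.14044687e+00 1.95336313e-04 1.62840825e+00] [-0.2663314  -0.71751209 -2.47385397]
hung 97 [483.6 -57.1 257.2] max z 260.5 r 465.0
```

View pics/z14.png

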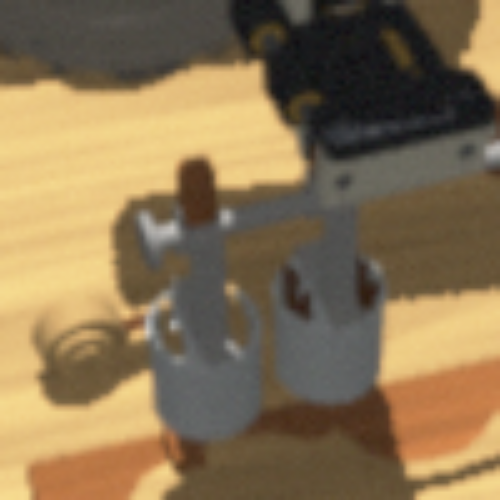

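>>> drive_tool(
  series=[
    [0, 0, -1.5, 0],
    [0, 0, -1.5, 0],
    [0, 0, 0, 0],
    [0, 0, 0, 0],
  ],
)

```text
time: 29.3
tool_pos: [478.7, 10.4, 231.9]
tcp_rot: [3.141, 0.0, 1.628]
contact_force: [0.1, -1.0, 0.4]
grip_width: 15.9
```

Resting (force went from −2.5 to 0). Release.

>>> drive_tool(
  series=[
    [0, 0, 0, 0],
    [0, 0, 0, 0],
    [0, 0, 0, 0],
    [0, 0, 0, 0],
    [0, 0, 0, 0],
    [0, 0, 0, 0],
    [0, 0, 0, 0],
    [0, 0, 20, 0],
    [0, 0, 30, 0],
    [0, 0, 40, 0],
    [0, 0, 0, 0],
  ],
  hand=0,
)

```text
time: 30.4
tool_pos: [480.5, 10.2, 326.6]
tcp_rot: [3.132, 0.002, 1.629]
contact_force: [-0.3, -0.2, -0.5]
grip_width: 91.4
```

```bash

python3 - <<'E'
from hung import *
c=cap('wrist','w15'); o=readout.get_obs();print(o['tool_pos'],o['contact_force'])
hung(c)
s=cap('scene','scene15'); hung(s); grips('scene',s)
E
```

```text
[479.57793453  10.25023829 323.9558228 ] [-0.04548404 -0.13948854  0.02875718]
hung 533 [480.   11.9 256.7] max z 259.1 r 396.0
hung 297 [482.3 -47.9 252.5] max z 256.5 r 456.0
hung 97 [480.6   8.6 257.8] max z 261.8 r 400.0
hung 97 [484.1 -56.6 257.4] max z 260.4 r 465.0
scene 15 [328. 199.] [474.9  -8.2 152. ] top [479.   -8.6 157.2] 161.1
scene 20 [317. 204.] [487.1 -40.1 156.3] top [486.9 -40.  161.1] 164.8
scene 98 [185. 231.] [ 482.  -355.8  152.3] top [ 480.2 -356.6  161.4] 165.2
scene 119 [176. 276.] [ 602.4 -378.2  153.2] top [ 600.1 -378.9  161.9] 165.5
```

View pics/w15.png

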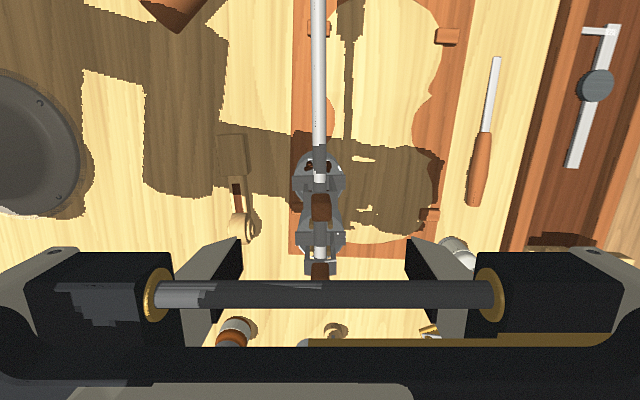

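>>> drive_tool(
  series=[
    [12, -39, 0, -5],
    [12, -39, 0, -5],
    [12, -39, 0, -5],
    [12, -39, 0, -5],
    [12, -39, 0, -5],
    [12, -39, 0, -5],
    [12, -39, 0, -5],
    [12, -39, 0, -5],
    [12, -39, 0, -3.4],
    [12, -38, 0, 0],
    [0, 0, -30, 0],
    [0, 0, -40, 0],
  ],
)

```text
time: 31.7
tool_pos: [599.0, -380.7, 249.8]
tcp_rot: [3.14, -0.0, 0.869]
contact_force: [0.5, 0.6, -1.0]
grip_width: 92.3
```

```bash
python3 look.py 599.7 -378.7 16
```

```text
31.75 [ 595.75316199 -377.41011494  239.57786515] 49.8405067518859
top ctr [ 599.9 -378.8] size [15.9 15.1] ang mod90 50.0 n 317 hook pts 109
   z 66 80 15 [14.2 -3.7 71.5] az -15.0
   z 80 95 16 [13.8 -3.4 89.4] az -14.0
   z 97 110 25 [  9.6  -2.1 104.6] az -13.0
   z 110 126 48 [ -1.6   9.3 120.7] az 100.0
wrist 513 [322. 199.] [ 601.1 -377.7  153.3] top [ 600.4 -378.3  160.5] 162.9
scene 15 [342. 197.] [482.8  26.2 157. ] top [481.2  26.4 158.7] 161.9
scene 26 [304. 203.] [473.4 -70.4 154.5] top [473.6 -68.8 159.7] 163.0
scene 20 [317. 203.] [487.  -40.1 157.4] top [487.  -39.7 161.3] 165.2
scene 56 [186. 233.] [ 483.4 -353.4  147.4] top [ 481.7 -350.8  159.3] 162.6
scene 129 [176. 276.] [ 602.3 -378.   152.1] top [ 600.4 -378.7  161.6] 164.4
```

View pics/w16.png

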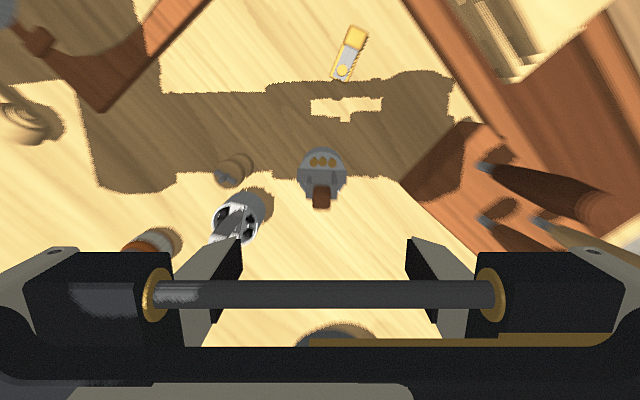

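>>> drive_tool(
  series=[
    [0, 0, 0, 0],
    [0, 0, 0, 0],
    [0, 0, 0, 0],
  ],
)

```text
time: 32.1
tool_pos: [599.3, -378.9, 254.4]
tcp_rot: [3.137, -0.0, 0.871]
contact_force: [0.5, 0.3, -0.0]
grip_width: 91.6
```

>>> drive_tool(
  series=[
    [0.4, 0.2, -20, 0],
    [0, 0, -30, 0],
    [0, 0, -30, 0],
    [0, 0, -25, 0],
    [0, 0, -14, 0],
    [0, 0, 0, 0],
    [0, 0, 0, 0],
    [0, 0, 0, 0],
  ],
)

```text
time: 32.9
tool_pos: [599.8, -379.1, 134.9]
tcp_rot: [3.138, -0.0, 0.871]
contact_force: [0.8, 0.6, 0.0]
grip_width: 91.7
```

>>> drive_tool(
  series=[
    [0, 0, 0, 0],
    [0, 0, 0, 0],
    [0, 0, 0, 0],
    [0, 0, 0, 0],
    [0, 0, 0, 0],
    [0, 0, 0, 0],
    [0, 0, 0, 0],
    [0, 0, 0, 0],
    [0, 0, 0, 0],
    [0, 0, 0, 0],
    [0, 0, 0, 0],
    [0, 0, 0, 0],
  ],
  hand=1,
)

```text
time: 34.1
tool_pos: [598.9, -378.3, 132.5]
tcp_rot: [-3.141, -0.0, 0.871]
contact_force: [0.6, 0.6, 0.7]
grip_width: 15.6
```

>>> drive_tool(
  series=[
    [0, 0, 10, 0],
    [0, 0, 30, 0],
    [0, 0, 40, 0],
    [0, 0, 40, 0],
    [0, 0, 40, 0],
    [0, 0, 27, 0],
    [0, 15, 0, 4],
    [-3, 25, 0, 6],
    [-3, 35, 0, 7],
    [-3, 40, 0, 7],
    [-3, 40, 0, 7],
    [-3, 40, 0, 7],
  ],
)

```text
time: 35.3
tool_pos: [583.3, -181.9, 320.0]
tcp_rot: [3.141, 0.0, 1.539]
contact_force: [0.2, -0.2, -1.4]
grip_width: 15.9
```

>>> drive_tool(
  series=[
    [-3, 45, 0, 5.5],
    [-3, 45, 0, 0],
    [-3, 45, 0, 0],
    [-3, 45, 0, 0],
    [-2, 40, 0, 0],
    [0, 25, -10, 0],
    [0, 14, -20, 0],
    [0, 0, -15, 0],
    [0, 0, 0, 0],
    [0, 0, 0, 0],
    [0, 0, 0, 0],
  ],
)

```text
time: 36.4
tool_pos: [570.4, 75.1, 275.9]
tcp_rot: [3.139, 0.0, 1.629]
contact_force: [-0.4, 0.4, -3.1]
grip_width: 15.9
```

```bash

python3 - <<'E'
from rail import *
c=cap('wrist','w17'); o=readout.get_obs();print(o['tool_pos'],o['tcp_rot'],o['contact_force'])
rail(c)
E
```

```text
[570.39783079  75.12269289 275.83289467] [3.13941847e+00 1.71157586e-04 1.62940958e+00] [-0.17271379  0.08630573 -3.02731039]
rail n 3975
30 15 x mid 473.9 3.7 z 223.6
50 376 x mid 476.6 12.9 z 224.9
70 449 x mid 475.3 13.4 z 225.1
90 498 x mid 474.3 12.2 z 224.5
110 532 x mid 473.1 12.3 z 225.8
130 583 x mid 471.8 13.1 z 224.8
150 636 x mid 470.4 13.4 z 224.9
170 700 x mid 469.2 13.5 z 225.6
[ 5.8906365e-02 -9.9826354e-01  4.7402322e+02  1.2085255e+02] -86.622955
```

View pics/w17.png

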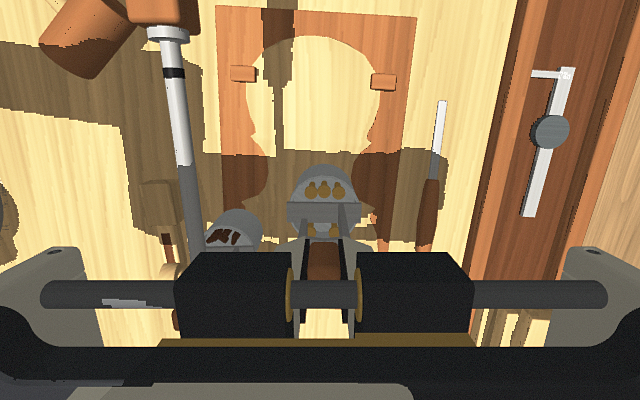

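>>> drive_tool(
  series=[
    [0, 0.9, -4, 0],
    [-15, 0, 0, 0],
    [-18, 0, 0, 0],
    [-18, 0, 0, 0],
    [-18, 0, 0, 0],
    [-16, 0, 0, 0],
    [-10.5, 0, 0, 0],
    [0, 0, 0, 0],
    [0, 0, 0, 0],
  ],
)

```text
time: 37.35
tool_pos: [475.0, 76.4, 270.9]
tcp_rot: [3.14, 0.0, 1.63]
contact_force: [-0.2, 0.2, -3.8]
grip_width: 15.6
```

>>> drive_tool(
  series=[
    [0, 0, -10, 0],
    [0, 0, -12, 0],
    [0, 0, -12, 0],
    [0, 0, -5, 0],
    [0, 0, -1, 0],
    [0, 0, 0, 0],
    [0, 0, 0, 0],
    [0, 0, 0, 0],
  ],
)

```text
time: 38.15
tool_pos: [474.7, 76.5, 231.0]
tcp_rot: [3.14, 0.0, 1.63]
contact_force: [-0.2, -0.3, -2.0]
grip_width: 15.7
```

```bash

python3 - <<'E'
from hung import *
o=readout.get_obs();print(o['tool_pos'],o['tcp_rot'],o['contact_force'])
s=cap('scene'); hung(s)
cv2.imwrite('pics/z18.png',np.hstack([cv2.resize(s['image'][130:230,280:380],(500,500)),]))
E
```

```text
[474.68948169  76.50640458 231.00423378] [3.14049427e+00 6.24522938e-05 1.63016538e+00] [-0.2397155  -0.28836317 -1.96181698]
hung 17 [471.1  67.7 256.6] max z 261.3 r 340.0
hung 96 [480.7   8.3 257.7] max z 261.5 r 400.0
hung 92 [483.2 -56.7 257.6] max z 260.9 r 465.0
```

View pics/z18.png

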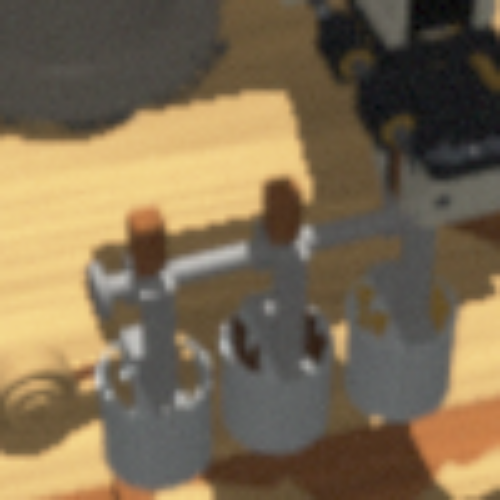

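>>> drive_tool(
  series=[
    [0, 0, -1, 0],
    [0, 0, -0.8, 0],
    [0, 0, 0, 0],
    [0, 0, 0, 0],
  ],
)

```text
time: 38.6
tool_pos: [474.4, 76.5, 228.8]
tcp_rot: [3.141, -0.0, 1.63]
contact_force: [-0.3, 0.2, -1.7]
grip_width: 16.0
```

>>> drive_tool(
  series=[
    [0, 0, -0.7, 0],
    [0, 0, 0, 0],
    [0, 0, 0, 0],
  ],
)

```text
time: 38.9
tool_pos: [474.8, 76.5, 228.6]
tcp_rot: [3.14, 0.0, 1.63]
contact_force: [0.1, -0.4, 3.4]
grip_width: 15.7
```

>>> drive_tool(
  series=[
    [0, 0, 0.4, 0],
    [0, 0, 0, 0],
  ],
)

```text
time: 39.1
tool_pos: [474.6, 76.5, 228.7]
tcp_rot: [3.141, 0.0, 1.63]
contact_force: [0.6, -0.1, 3.6]
grip_width: 15.9
```

>>> drive_tool(
  series=[
    [0, 0, 0, 0],
    [0, 0, 0, 0],
    [0, 0, 0, 0],
    [0, 0, 0, 0],
    [0, 0, 0, 0],
    [0, 0, 0, 0],
    [0, 0, 0, 0],
    [0, 0, 20, 0],
    [0, 0, 30, 0],
    [0, 0, 40, 0],
    [0, 0, 0, 0],
  ],
  hand=0,
)

```text
time: 40.2
tool_pos: [476.4, 76.6, 323.5]
tcp_rot: [3.132, 0.0, 1.63]
contact_force: [0.6, -0.2, 0.1]
grip_width: 91.4
```

```bash

python3 - <<'E'
from hung import *
c=cap('wrist','w19'); o=readout.get_obs();print(o['tool_pos'],o['contact_force'])
hung(c)
s=cap('scene','scene19'); hung(s); grips('scene',s); orient(s,(480.2,-356.6))
E
```

```text
[475.48720499  76.51297012 320.88871839] [ 0.00828643  0.29593358 -0.78515218]
hung 556 [475.5  77.5 256.8] max z 260.0 r 331.0
hung 246 [479.6  18.1 248.8] max z 252.7 r 390.0
hung 188 [482.2 -47.8 239.8] max z 244.0 r 456.0
hung 95 [476.6  74.2 257.8] max z 261.0 r 334.0
hung 96 [481.1   8.4 257.8] max z 261.1 r 400.0
hung 95 [483.7 -56.8 257.2] max z 260.2 r 465.0
scene 29 [367. 190.] [475.9  95.  154.8] top [477.1  93.7 158.8] 162.0
scene 28 [353. 191.] [470.2  59.2 154.5] top [473.2  58.4 159.2] 161.5
scene 13 [328. 198.] [469.   -7.9 149.6] top [469.5  -8.1 158.4] 160.7
scene 14 [342. 198.] [486.2  26.  156.1] top [485.3  26.3 159.4] 162.2
scene 24 [317. 202.] [483.9 -39.8 157.6] top [482.3 -39.6 160.5] 164.3
scene 98 [185. 231.] [ 482.  -355.8  152.7] top [ 480.2 -356.8  161.4] 165.1
top ctr [ 478.3 -357. ] size [16.3 15.2] ang mod90 27.9 n 41 hook pts 127
   z 66 80 25 [11.1  8.3 72.1] az 37.0
   z 80 95 28 [12.   8.5 88.4] az 35.0
   z 97 110 32 [  9.8   5.1 103.4] az 27.0
   z 110 126 37 [ 10.2   6.9 117.2] az 34.0
```

View pics/w19.png

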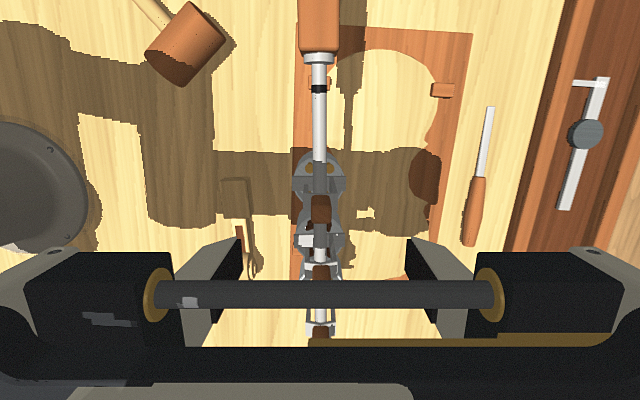

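View pics/scene19.png

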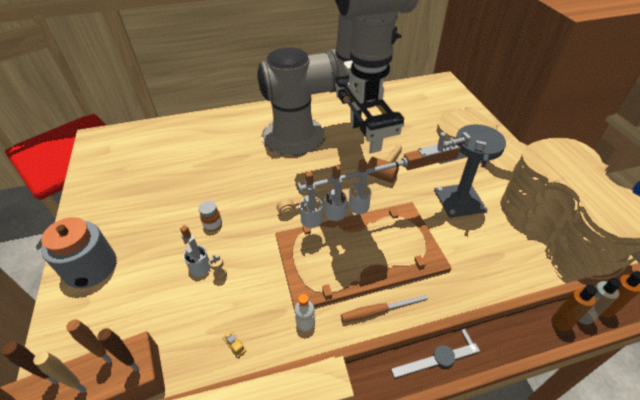

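>>> drive_tool(
  series=[
    [1, -45, 0, 4],
    [1, -45, 0, 4],
    [1, -45, 0, 4],
    [1, -45, 0, 4],
    [0, -45, 0, 4],
    [0, -45, 0, 4],
    [0, -45, 0, 4],
    [0, -45, 0, 4],
    [0, -45, 0, 0],
    [0, -28, -20, 0],
    [0, 0, -30, 0],
    [0, 0, -20, 0],
  ],
)

```text
time: 41.5
tool_pos: [477.0, -356.7, 244.2]
tcp_rot: [-3.141, -0.006, 2.187]
contact_force: [-0.5, 0.6, 0.2]
grip_width: 91.7
```

>>> drive_tool(
  series=[
    [0, 0, 0, 0],
    [0, 0, 0, 0],
    [0, 0, 0, 0],
  ],
)

```text
time: 41.8
tool_pos: [478.9, -356.7, 249.6]
tcp_rot: [3.141, 0.002, 2.189]
contact_force: [0.7, 0.6, 0.3]
grip_width: 92.1
```

```bash
python3 look.py 479.5 -356.7 20
```

```text
41.85 [ 478.91500504 -356.67001111  249.86537866] 125.42668971166503
top ctr [ 478.5 -356.3] size [15.1 15.6] ang mod90 35.9 n 318 hook pts 100
   z 66 80 9 [ 6.3 13.9 74.6] az 66.0
   z 80 95 13 [ 5.8 13.7 89.5] az 67.0
   z 97 110 31 [  5.1   9.1 102.7] az 61.0
   z 110 126 45 [-10.4   0.4 119.7] az 178.0
wrist 467 [323. 201.] [ 477.3 -354.3  156.6] top [ 478.1 -355.5  160.4] 163.0
scene 29 [367. 189.] [475.   94.8 156.4] top [476.8  93.2 159.7] 162.8
scene 30 [354. 191.] [468.6  60.7 153.8] top [474.   59.1 159.8] 161.7
scene 16 [342. 197.] [484.2  26.2 157.9] top [483.7  26.1 158.7] 162.0
scene 22 [303. 204.] [479.1 -72.5 155. ] top [480.1 -72.7 160.7] 163.6
scene 22 [317. 203.] [485.6 -39.6 156.9] top [486.  -39.5 160.8] 164.6
scene 103 [185. 231.] [ 481.8 -356.2  151.8] top [ 480.1 -356.5  161.6] 164.7
```

View pics/w20.png

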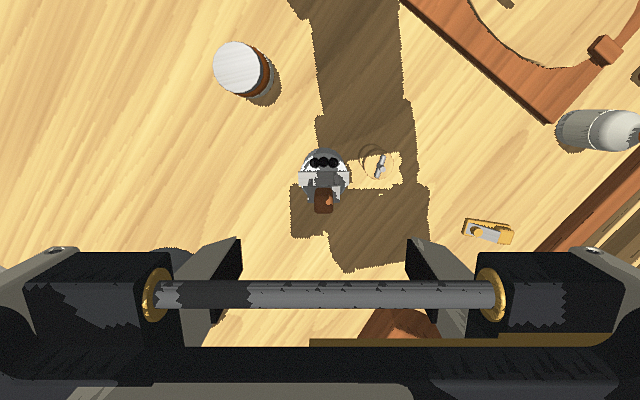

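>>> drive_tool(
  series=[
    [-0.4, 0.4, -20, 0.4],
    [0, 0, -30, 0],
    [0, 0, -30, 0],
    [0, 0, -25, 0],
    [0, 0, -9, 0],
    [0, 0, 0, 0],
    [0, 0, 0, 0],
    [0, 0, 0, 0],
  ],
)

```text
time: 42.7
tool_pos: [478.7, -356.8, 136.3]
tcp_rot: [3.141, 0.003, 2.196]
contact_force: [0.0, -0.6, 0.7]
grip_width: 92.1
```

>>> drive_tool(
  series=[
    [0, 0, 0, 0],
    [0, 0, 0, 0],
    [0, 0, 0, 0],
    [0, 0, 0, 0],
    [0, 0, 0, 0],
    [0, 0, 0, 0],
    [0, 0, 0, 0],
    [0, 0, 0, 0],
    [0, 0, 0, 0],
    [0, 0, 0, 0],
    [0, 0, 0, 0],
    [0, 0, 0, 0],
  ],
  hand=1,
)

```text
time: 43.9
tool_pos: [478.1, -356.0, 134.5]
tcp_rot: [3.141, 0.0, 2.196]
contact_force: [0.6, -0.1, -0.2]
grip_width: 15.7
```

>>> drive_tool(
  series=[
    [0, 0, 8, 0],
    [0, 0, 25, 0],
    [0, 0, 40, 0],
    [0, 0, 40, 0],
    [0, 0, 40, 0],
    [0, 0, 33, 0],
    [20, 8, 0, -4],
    [25, 20, 0, -5],
    [25, 35, 0, -6],
    [15, 40, 0, -6],
    [7, 40, 0, -6],
    [0, 40, 0, -5.4],
  ],
)

```text
time: 45.1
tool_pos: [570.3, -171.3, 319.9]
tcp_rot: [-3.141, -0.001, 1.626]
contact_force: [0.0, -0.5, -3.9]
grip_width: 15.7
```

>>> drive_tool(
  series=[
    [0, 45, 0, 0],
    [0, 45, 0, 0],
    [0, 45, 0, 0],
    [0, 45, 0, 0],
    [0, 45, 0, 0],
    [0, 40, 0, 0],
    [0, 30, -10, 0],
    [0, 20, -20, 0],
    [0, 0, -16, 0],
    [0, 0, 0, 0],
    [0, 0, 0, 0],
    [0, 0, 0, 0],
  ],
)

```text
time: 46.3
tool_pos: [570.5, 141.3, 275.7]
tcp_rot: [3.14, 0.0, 1.629]
contact_force: [0.0, -0.4, -4.0]
grip_width: 15.6
```

```bash

python3 - <<'E'
from rail import *
c=cap('wrist','w21'); o=readout.get_obs();print(o['tool_pos'],o['tcp_rot'],o['contact_force'])
rail(c)
E
```

```text
[570.49771265 141.34147985 275.73545785] [ 3.13952864e+00 -1.05491802e-05  1.62924057e+00] [ 0.69015055 -0.69649963 -3.10133265]
rail n 1942
110 326 x mid 473.1 11.7 z 224.8
130 444 x mid 471.8 13.3 z 224.6
150 489 x mid 470.5 12.6 z 225.0
170 537 x mid 469.4 12.5 z 225.1
[ 5.0487578e-02 -9.9872470e-01  4.7255591e+02  1.4698111e+02] -87.10604
```

View pics/w21.png

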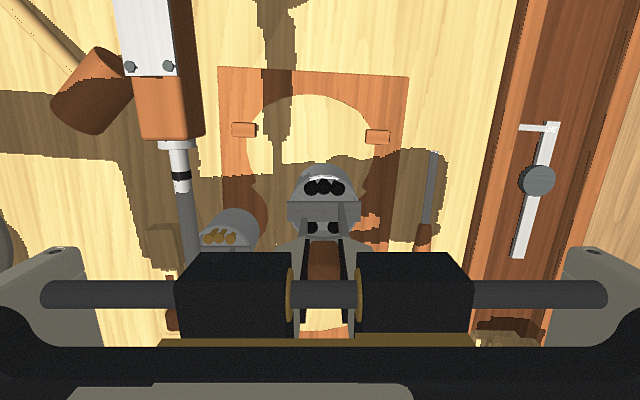

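>>> drive_tool(
  series=[
    [0, -1.6, -2, 0],
    [-15, 0, 0, 0],
    [-18, 0, 0, 0],
    [-18, 0, 0, 0],
    [-18, 0, 0, 0],
    [-18, 0, 0, 0],
    [-12.2, 0, 0, 0],
    [0, 0, 0, 0],
    [0, 0, 0, 0],
  ],
)

```text
time: 47.25
tool_pos: [471.4, 140.1, 273.0]
tcp_rot: [3.14, 0.0, 1.63]
contact_force: [-0.1, 0.3, -3.2]
grip_width: 15.9
```

>>> drive_tool(
  series=[
    [0, 0, -10, 0],
    [0, 0, -12, 0],
    [0, 0, -12, 0],
    [0, 0, -5, 0],
    [0, 0, 0, 0],
    [0, 0, 0, 0],
    [0, 0, 0, 0],
  ],
)

```text
time: 47.95
tool_pos: [471.2, 140.3, 233.9]
tcp_rot: [3.14, -0.0, 1.63]
contact_force: [0.1, -0.2, -3.2]
grip_width: 16.0
```

```bash

python3 - <<'E'
from hung import *
o=readout.get_obs();print(o['tool_pos'],o['tcp_rot'],o['contact_force'])
s=cap('scene'); hung(s)
cv2.imwrite('pics/z22.png',np.hstack([cv2.resize(s['image'][120:230,280:390],(500,500)),]))
E
```

```text
[471.22890278 140.32292964 233.94524589] [ 3.14040691e+00 -5.26523146e-05  1.63015007e+00] [ 0.10151484 -0.18057898 -3.16110913]
hung 24 [467.9 132.7 260.1] max z 263.2 r 275.0
hung 90 [476.8  74.1 258. ] max z 261.4 r 334.0
hung 93 [480.8   8.5 257.7] max z 260.6 r 400.0
hung 96 [484.1 -56.8 257.7] max z 260.5 r 465.0
```

View pics/z22.png

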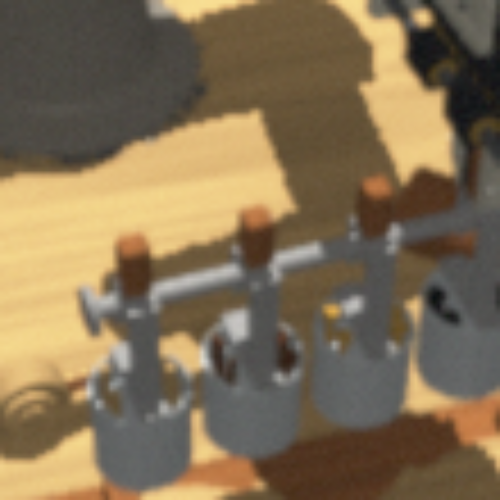

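>>> drive_tool(
  series=[
    [0, 0, -1, 0],
    [0, 0, -1, 0],
    [0, 0, 0, 0],
    [0, 0, 0, 0],
  ],
)

```text
time: 48.4
tool_pos: [470.8, 140.3, 231.5]
tcp_rot: [3.141, 0.0, 1.63]
contact_force: [0.6, -0.1, -3.1]
grip_width: 15.7
```

>>> drive_tool(
  series=[
    [0, 0, -0.8, 0],
    [0, 0, -0.5, 0],
    [0, 0, 0, 0],
  ],
)

```text
time: 48.7
tool_pos: [471.2, 140.3, 230.7]
tcp_rot: [3.14, -0.0, 1.63]
contact_force: [0.2, 0.0, 2.1]
grip_width: 15.8
```

Resting on the rail. Release and rise.

>>> drive_tool(
  series=[
    [0, 0, 0, 0],
    [0, 0, 0, 0],
    [0, 0, 0, 0],
    [0, 0, 0, 0],
    [0, 0, 0, 0],
    [0, 0, 0, 0],
    [0, 0, 0, 0],
    [0, 0, 20, 0],
    [0, 0, 30, 0],
    [0, 0, 40, 0],
    [0, 0, 20, 0],
    [0, 0, 0, 0],
  ],
  hand=0,
)

```text
time: 49.9
tool_pos: [471.9, 140.5, 343.3]
tcp_rot: [3.135, -0.001, 1.63]
contact_force: [0.6, -0.2, 0.2]
grip_width: 91.4
```

>>> drive_tool(
  series=[
    [10, -40, 0, 0],
    [10, -40, 0, 0],
    [10, -40, 0, 0],
    [10, -40, 0, 0],
    [10, -40, 0, 0],
    [10, -40, 0, 0],
    [0, 0, 0, 0],
    [0, 0, 0, 0],
    [0, 0, 0, 0],
    [0, 0, 0, 0],
    [0, 0, 0, 0],
  ],
)

```text
time: 51.0
tool_pos: [530.7, -98.6, 340.3]
tcp_rot: [3.141, 0.0, 1.632]
contact_force: [0.1, -1.2, 0.6]
grip_width: 91.8
```

```bash

python3 - <<'E'
from hung import *
for t in range(2):
    s=cap('scene','scene23'); hung(s)
w=cap('wrist','w23'); hung(w)
grips('scene',s)
d=cap('side','side23'); print(readout.get_obs()['time'])
E
```

```text
hung 93 [472.4 137.4 257.2] max z 260.2 r 271.0
hung 92 [476.6  74.6 257.2] max z 260.4 r 333.0
hung 92 [480.9   8.6 257.5] max z 260.6 r 400.0
hung 88 [485.1 -55.3 257.7] max z 261.1 r 464.0
hung 95 [472.6 137.3 257.8] max z 261.5 r 271.0
hung 91 [476.2  74.8 257.2] max z 260.6 r 333.0
hung 96 [481.    8.3 257.8] max z 261.4 r 400.0
hung 88 [484.7 -55.5 257.6] max z 261.8 r 464.0
hung 654 [481.3  10.  256.9] max z 259.6 r 398.0
hung 532 [483.8 -55.  256.8] max z 259.2 r 463.0
scene 28 [367. 190.] [476.1  94.3 156.1] top [476.6  93.8 159.2] 162.7
scene 32 [353. 191.] [468.9  60.3 154.4] top [472.9  59.  159.1] 161.8
scene 15 [342. 197.] [484.   26.4 156.6] top [483.4  26.5 157.5] 160.5
scene 20 [317. 204.] [489.1 -40.4 156.6] top [489.1 -40.  161.6] 164.8
scene 15 [304. 207.] [484.8 -72.8 153.2] top [491.6 -73.  159. ] 163.0
51.2
```

View pics/scene23.png

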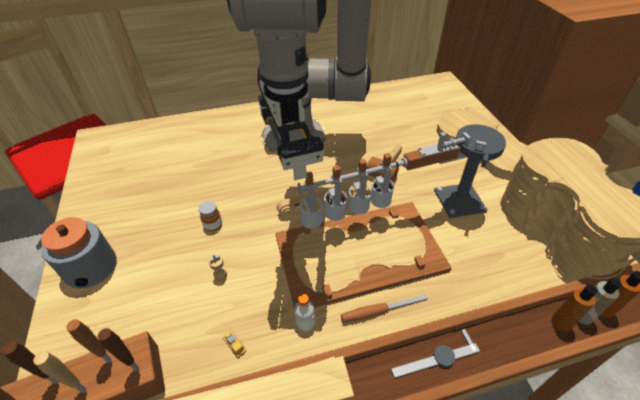

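View pics/w23.png

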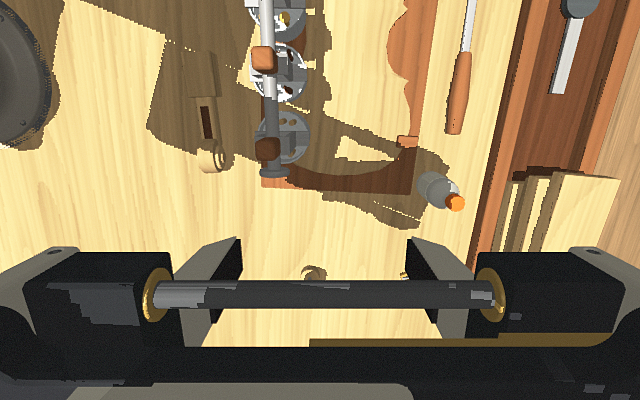

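View pics/side23.png

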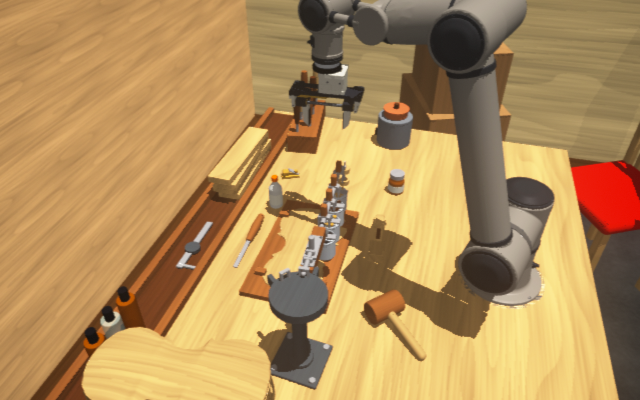

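>>> drive_tool(
  series=[
    [0, 0, 0, 0],
    [0, 0, 0, 0],
    [0, 0, 0, 0],
    [0, 0, 0, 0],
    [0, 0, 0, 0],
    [0, 0, 0, 0],
    [0, 0, 0, 0],
    [0, 0, 0, 0],
    [0, 0, 0, 0],
    [0, 0, 0, 0],
    [0, 0, 0, 0],
    [0, 0, 0, 0],
  ],
)

```text
time: 52.4
tool_pos: [530.8, -99.7, 340.1]
tcp_rot: [3.142, -0.0, 1.63]
contact_force: [-0.4, -1.0, -0.2]
grip_width: 91.9
```

```bash

python3 - <<'E'
from hung import *
a=cv2.imread('pics/scene23.png')
s=cap('scene','scene24'); hung(s); w=cap('wrist'); hung(w)
d=cv2.absdiff(a,s['image']).max(2); print('moved px in rail region',(d[140:240,290:410]>60).sum())
print(readout.get_obs()['time'],readout.get_obs()['contact_force'])
cv2.imwrite('pics/z24.png',cv2.resize(s['image'][120:240,280:410],None,fx=4.5,fy=4.5))
E
```

```text
hung 92 [471.9 137.9 257.8] max z 262.1 r 270.0
hung 92 [476.4  74.4 257.4] max z 261.3 r 334.0
hung 94 [481.    8.4 257.2] max z 260.6 r 400.0
hung 90 [484.4 -56.1 257.7] max z 261.4 r 464.0
hung 650 [481.3   9.9 256.9] max z 259.5 r 398.0
hung 520 [483.8 -54.9 256.8] max z 259.5 r 463.0
moved px in rail region 0
52.5 [-0.10540027  0.83624232 -0.2809001 ]
```

View pics/z24.png

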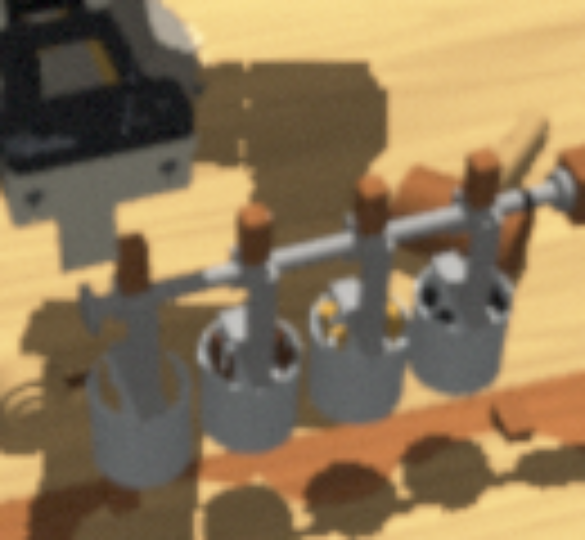

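```bash

python3 - <<'E'
from h import *
for n in('scene','side'):
    c=cap(n);W=cloud(c);Z=W[...,2]
    k=(Z>270)&(Z<290)&(np.hypot(W[...,0]-461,W[...,1]-270)<60); p=np.median(W[k],0); print(n,k.sum(),p.round(1))
job.close_job()
E
```

```text
scene 39 [462.8 282.1 280.6]
side 46 [459.7 290.6 280.5]
the job is handed in; nothing more can be done
```

The job is done and handed in at about 52.5 s: the rail is bolted in its out position and all four cups hang beyond the black ring.

**Rail and bolt**
- I drew the bolt right back until it pressed on its stop, about 10 N. I swung the rail until it came up against its stop, about 14 N.
- I then pushed the bolt home, about 15 N on its end stop. The wrist camera showed the nose through the staple and put the knob about 122 mm from the hinge axis, against 123 mm nominal.

**Cups**
- I lifted each cup by its grip and hung it straight onto the rail at its final place, so no sliding was needed. They hang about 270, 333, 399 and 464 mm from the axis; the ring is at 240 mm.
- One cup was knocked about 45 mm aside partway through, next to the clamp. I found it again in the images and picked it up from there.

**Last checks**
- No pixels changed around the rail between two pictures about 1.3 s apart. The grips sit level at about 260 mm high, with roughly 8 to 10 mm between neighbouring cups.
- The other tools and jars look unmoved in the pictures.
- The gripper was clear of everything at hand-in.

**Disagreements**
- The scene and side cameras differed by up to about 8 mm in y near the post: the last knob readings were y = 282 and 291 mm. The wrist camera's 286 mm lies between them, matched the given sizes, and is the one I used.
- The innermost cup's body (not its hook) lies roughly level with the ring's outer edge. Its hook is about 20 mm clear of the ring.

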